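# Set the tilting earring board and lock it with its grub screw

### The arm

A 7-joint arm with a two-finger parallel gripper is mounted at the origin on the work surface. World frame = base frame: x ahead of the robot, y to its left, z up, the work surface at z = 0. Lengths are in m, angles in rad, forces in N, time in s.
With the tool pointing down it reaches from about 0.4 to 0.875 m from the base axis. Payload 19.3 kg.
Tool frame: the origin (TCP) lies at the very end of the fingers, on their centre line; the grasp point (between the pads) lies 19 mm behind it; z points along the fingers, y is the direction in which the jaws open and shut (so a half turn about z gives the same grasp; the last joint's range is limited). The gripper opens to 85 mm and grips with 20 to 120 N. Pads are 22 mm wide; open, the fingers measure 114 mm over their backs; the gripper's body (76 mm by 85 mm) begins 54 mm behind the grasp point. The pads swing forward as they close: fully open they stand 13 mm farther back than shut.
Start: joints at [-1.177, 0.521, -0.036, 1.599, 0.021, 1.021, -0.113], TCP at [0.28, 0.559, 0.202] pointing down, gripper open.
Joint ranges: [-2.91, 2.91], [-0.3, 2.13], [-1.5, 1.42], [0.17, 2.43], [-1.26, 4.41], [0.16, 1.93], [-2.52, 2.52]. Speed limits (rad/s): [1.89, 1.89, 2.39, 2.39, 3.01, 3.01, 3.01].

### API

Orientations are given as [roll, pitch, yaw] about the fixed x, y, z axes, in that order (R = Rz(yaw) Ry(pitch) Rx(roll)).
In Python, from workcell import bot, vision, job_done gives the robot as it stands.
- The arm moves only by the tool arm_command, never from a script. Its arguments are lists of equal length, an entry for each row: "gripper": the finger opening in cm, from 0 to 8.54; "slide": the shift along the tool's x, y, z in cm, a list of three; "turn": the turn, a rotation vector about the tool's x, y, z in degrees, a list of three. A call has 1 to 5 rows; each row is the pose to reach, as a shift and turn from the pose commanded when the call began, along the tool's axes at that moment; what a row does not reach only later rows make up. A row lasts 1/8 s, in which the tool goes at most 62.5 mm and 10.7 degrees, less where a joint would pass 70% of its speed; a pose out of reach is approached as far as the arm can. A call with a gripper value outside its range is refused whole. The fingers move at their own pace and stop on an object; "force" is the grip in N (left out, the last holds). Time passes only in rows, so rows that repeat a pose let the fingers close. It gives the time, the measured TCP pose, the force and the opening at its end, in the units of the state.
- bot.observe(): the state, without advancing time (a new reading comes with each control period).
- vision.grab_frame(name): name is "scene" or "side" or "wrist"; returns the picture (400x640x3 uint8, blue, green, red); there is no depth.
- vision.camera_model(name): a dict with "mtx" (3x3 intrinsics, pixels), "T" (4x4, takes a point from camera to world coordinates). Camera axes: x right, y down, z forward; pixel columns grow to the right and rows downward; lengths in m; the calibration is good to about 2 mm. The wrist camera is an equidistant fisheye: a pixel r from the principal point sees the ray r / f radians off the axis. A picture is of the moment at which its call begins: read the wrist's pose just before it. camera_model takes no time and is no camera call; for the wrist camera it gives the pose at the moment of the call.
- job_done(): hands the job in, once; it reports no verdict.
The state is a dict: "clock": time; "qpos": joint angles; "qd": joint speeds; "joint_efforts": joint torques, N m; "position": TCP position; "tool_rot": TCP orientation; "force": force on the tool from outside, world axes, zero at the start; "moment": the same for the moment, N m; "grip_width": finger opening in m.
Only numpy, scipy, OpenCV 4.12 (cv2) and the standard library are available. Lean on these libraries where they do the work, as an engineer would, in place of code of your own. Each camera call takes 0.05 s, during which the arm holds its last target. There are 200 camera calls.

### The job

The earring board has flopped back on its bar: take it by its copper rail and tilt it up until the flat milled on the bar faces straight up at the grub screw, which is when the board leans back 15 degrees from upright. Then take the red-handled hex key from the rack, seat it fully in the screw without jabbing, and turn it clockwise until the screw is firmly down on the flat, to about 0.3 newton metres on the key (not over 0.4, or it bruises the bar). Stand the red key back in the rack upright and leave the board set, with the other things as they are.

Things in the scene. Friction and masses are not known exactly. Their poses are not given: they have to be found in the camera images.
- stand: Fixed stand: black base 150 x 310 x 12 mm, two copper posts at y = -125 and +125 mm of its frame, each with a dark cast pipe fitting (41 mm thick, 44 mm long along y) that carries the bar, axis along y, 145 mm up. The fitting at y = +125 has a boss, 34 mm wide, top 177 mm up, with the grub screw in it. Origin: centre of the base's underside; x towards the customers (front of the board), z up.
- lean (a joint): Lean of the earring board back from upright, rad: 0 upright, growing as the rail swings to the stand's -x side and down; range -0.35 to 1.35. At 0.26 (15 degrees) the flat on the bar faces straight up at the screw. It turns stiffly (0.25 N m, about 2 N at the rail) and stays where it is left.
- rail_mid (a point): Middle of the copper rail over the top of the board: a round bar 12 mm thick, 140 mm long along the stand's y, 121 mm from the bar's axis along the board's plane and 16.5 mm in front of it. 30 mm free gap between rail and black panel (170 x 170 x 8 mm); small posts 62 mm either side of the middle.
- flat (a point): Middle of the milled flat where the bar's end shows beyond the screw fitting; z axis out of the flat. The bar is 25 mm thick; the flat is 0.9 mm deep, 9 mm wide.
- screw_socket (a point): Centre of the grub screw's top face (20 mm wide, flush with the boss); z up, x towards the middle of one flat of its hexagon socket: 10.4 mm across flats, 10 mm deep, 1.2 mm countersunk lip, alike every 60 degrees. The key has about 3 degrees of play in it; if it sticks part-way, a light push with a small turn to and fro drops it in.
- setscrew: The grub screw, origin and axes as screw_socket. Clockwise from above tightens: free (0.03 N m) for some 0.6 to 1.4 rad, going down 1.43 mm per rad, until its nose meets the bar's flat (on the round it jams much sooner); then the torque climbs by about 0.6 N m per rad, 0.0034 N m for each newton of clamping. It stays put, but eases by up to a third when the key is let off.
- key_grip (a point): Centre of the red crossbar of the 10 mm T-handle hex key: 92 mm long (key's x), 16 mm wide (y), 22 mm high, flat sides. The steel shank points down (z up), 120 mm from the crossbar's underside to the tip, 10 mm across flats (two flats face the key's +x and -x), tip tapered for 1.5 mm. About 0.28 kg. At first it stands in one of the rack's two holes.
- key_tip (a point): Centre of the red key's tip, 131 mm below key_grip.
- key: The red key; origin at its tip, z up along the shank, x along the crossbar.
- board: The earring board with its bar. Origin: on the bar's axis, midway between the posts; y along the bar, z up in the board's plane towards the rail.
- rack: Fixed wooden key rack, a block 80 x 170 x 60 mm. Origin: centre of its underside. Two round holes at y = -40 and +40 mm of its frame, 11.8 mm wide with a 2.5 mm countersink, bottom 10 mm above the table.
- key_small: Blue 8 mm key, same handle and length, in the rack's other hole. Origin: its tip. Not wanted: leave it.
- mug: Copper mug, 76 mm wide, 85 mm high. Origin: centre of its underside. Leave it.
- ring_cone: Dark wooden ring cone, 60 mm wide at the foot, 90 mm high. Leave it.
- polish: Small amber jar with a copper cap, 52 mm wide, 60 mm high. Leave it.
There are look-alikes about, which are no part of the job. Several things look just like the rack: the one meant starts farthest to the robot's left. Of the things that look like the key, the smaller one is meant.

How it is judged:
By the outcome, as a careful person would: the job done as asked, in the order asked, and still so for the second after the job is handed in, with the robot touching nothing.
It also fails if it takes over 72 s, if anything falls off the work surface, if the arm or the gripper's body presses on something with over 40 N, if the wrist force passes 120 N, or if a joint passes its speed limit or range.

## Working session

There is one attempt and no reset: what is moved stays moved. The work goes in short steps, Python scripts to look and compute and a tool call to move; the robot and the scene stay as the last step left them, time stands still between calls to the robot, and variables do not carry over. Pictures are saved under pics/ and viewed, about 8 in all and at most 12, crops included, and the job is handed in when it is done.

Besides the shell and the picture viewer there is one more tool, called after ">>>" by a JSON object that holds its "fn" and its "kwargs", one argument or row to a line. arm_command: Moves the arm, as the interface text tells. Its arguments: {"type":"object","properties":{"gripper":{"type":"array","items":{"type":"number"}},"slide":{"type":"array","items":{"type":"array","items":{"type":"number"}}},"turn":{"type":"array","items":{"type":"array","items":{"type":"number"}}},"force":{"type":"number"}},"required":["gripper","slide","turn"]}

```bash
mkdir -p pics; ls
python3 - <<'E'
from workcell import bot,vision
import cv2,numpy as np
print(bot.observe())
for n in ("scene","side","wrist"):
    im=vision.grab_frame(n); cv2.imwrite(f"pics/{n}0.png",im)
    m=vision.camera_model(n); print(n,np.round(m["mtx"],1).tolist(),np.round(m["T"],3).tolist())
a=[cv2.imread(f"pics/{n}0.png") for n in("scene","side")]
cv2.imwrite("pics/both0.png",cv2.resize(np.vstack(a),(640,800)))
E
```

```text
pics
{'clock': 0.0, 'qpos': array([-1.17722456,  0.5219887 , -0.03629771,  1.60001072,  0.02117818,
        1.02107796, -0.11276402]), 'qd': array([ 2.60277729e-04, -4.75758764e-04,  1.60058270e-04,  6.78555922e-05,
       -1.42074067e-03,  1.06971330e-03, -1.19380350e-03]), 'joint_efforts': array([ 1.29288455e-03, -9.27109408e+01,  1.98048055e+00, -3.69885671e+01,
        1.78814266e-02,  9.08130925e-03,  7.87930190e-06]), 'position': array([0.27945916, 0.55863303, 0.20104087]), 'tool_rot': array([-3.14049463e+00,  7.42830855e-05,  2.67780984e+00]), 'force': array([ 0.52096647, -0.01253341, -0.38752677]), 'moment': array([-0.01246758, -0.00091154,  0.00590229]), 'grip_width': 0.08497235055170649}
scene [[515.1, 0.0, 309.0], [0.0, 515.1, 205.9], [0.0, 0.0, 1.0]] [[-0.795, 0.497, -0.349, 1.015], [0.607, 0.66, -0.442, 0.618], [0.01, -0.563, -0.826, 1.299], [0.0, 0.0, 0.0, 1.0]]
side [[430.2, 0.0, 323.1], [0.0, 430.2, 193.1], [0.0, 0.0, 1.0]] [[0.904, -0.323, 0.281, 0.209], [-0.428, -0.656, 0.622, -0.683], [-0.016, -0.682, -0.731, 1.013], [0.0, 0.0, 0.0, 1.0]]
wrist [[309.7, 0.0, 317.3], [0.0, 309.7, 200.5], [0.0, 0.0, 1.0]] [[0.446, 0.861, 0.245, 0.218], [0.895, -0.429, -0.124, 0.589], [-0.002, 0.275, -0.961, 0.373], [0.0, 0.0, 0.0, 1.0]]
```

View pics/scene0.png

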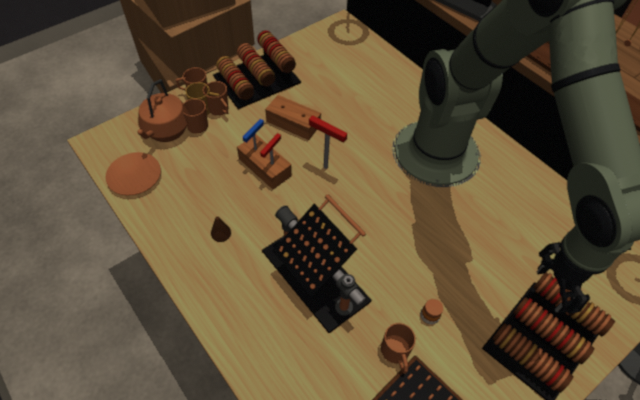

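View pics/side0.png

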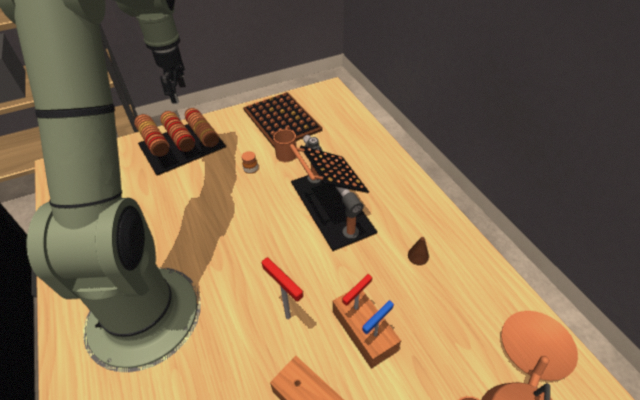

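The scene view shows:
- A rack holding red and blue keys at (265,160).
- An empty look-alike rack at (290,115).
- A larger red key at (327,130).
- The stand at (315,270), with its rail at (345,215), and the screw fitting at about (350,285).

Next I'll take one enlarged crop of both views.

```bash
cat > h.py <<'E'
import numpy as np,cv2
from scipy.spatial.transform import Rotation as R
from workcell import bot,vision
def model(n):
    m=vision.camera_model(n); return np.array(m["mtx"]),np.array(m["T"])
def ray(n,uv,M=None):
    K,T=M or model(n); x=(uv[0]-K[0,2])/K[0,0]; y=(uv[1]-K[1,2])/K[1,1]
    if n=="wrist":
        r=np.hypot(x,y); d=np.array([x*np.sinc(r/np.pi),y*np.sinc(r/np.pi),np.cos(r)])
    else: d=np.array([x,y,1.])
    d=T[:3,:3]@d; return T[:3,3],d/np.linalg.norm(d)
def plane(n,uv,z,M=None):
    o,d=ray(n,uv,M); return o+d*(z-o[2])/d[2]
def tri(*obs):
    A=0;b=0;P=[]
    for o in obs:
        c,d=ray(*o); Q=np.eye(3)-np.outer(d,d); A=A+Q; b=b+Q@c; P.append((Q,c))
    p=np.linalg.solve(A,b); return p,[round(1000*np.linalg.norm(Q@(p-c)),1) for Q,c in P]
def proj(n,p,M=None):
    K,T=M or model(n); q=T[:3,:3].T@(np.asarray(p)-T[:3,3])
    if n=="wrist":
        th=np.arctan2(np.hypot(q[0],q[1]),q[2]); s=th/max(np.hypot(q[0],q[1]),1e-9); return K[:2,:2]@(q[:2]*s)+K[:2,2]
    return (K[:2,:2]@(q[:2]/q[2]))+K[:2,2]
def tool():
    s=bot.observe(); return s["position"],R.from_euler("xyz",s["tool_rot"]),s
E
python3 - <<'E'
import cv2,numpy as np
a=cv2.imread("pics/scene0.png");b=cv2.imread("pics/side0.png")
s=lambda im,u0,v0,w,h,W,H:cv2.resize(im[v0:v0+h,u0:u0+w],(W,H),interpolation=cv2.INTER_CUBIC)
# scene: 225..385 x 85..345 ; side 255..405 x 120..390 
c=np.hstack([s(a,225,90,170,255,400,600),s(b,245,125,170,255,400,600)])
c=cv2.convertScaleAbs(c,alpha=1.5)
cv2.imwrite("pics/crop1.png",c)
from h import *
for n,im in(("scene",a),("side",b)):
    hsv=cv2.cvtColor(im,cv2.COLOR_BGR2HSV)
    red=((hsv[...,0]<5)|(hsv[...,0]>174))&(hsv[...,1]>190)&(hsv[...,2]>70)
    blue=(abs(hsv[...,0].astype(int)-112)<12)&(hsv[...,1]>150)&(hsv[...,2]>60)
    for nm,m in(("red",red),("blue",blue)):
        k,l,st,ce=cv2.connectedComponentsWithStats(m.astype(np.uint8))
        for i in range(1,k):
            if st[i,4]>40: print(n,nm,st[i],ce[i].round(1))
for uv in((265,163),(293,116)): print(uv,plane("scene",uv,.06).round(3))
E
```

```text
scene red [264  37  13  10  58] [269.3  40.7]
scene red [309 116  38  22 248] [327.4 126.7]
scene red [261 134  19  21 122] [269.8 144.4]
scene red [544 278  13  14  56] [550.2 284.6]
scene red [519 299  13  16  64] [525.  306.2]
scene red [534 310  13  16  65] [540.4 317.7]
scene red [550 322  13  16  68] [556.4 329.4]
scene red [561 330  13  16  70] [567.2 337.5]
scene red [550 366  14  17  74] [556.9 374. ]
scene blue [244 120  19  20 107] [252.9 129.6]
side red [262 258  40  43 548] [282.1 278.9]
side red [343 275  29  30 262] [356.2 289.6]
side blue [363 301  30  32 267] [376.9 317.1]
(265, 163) [ 0.503 -0.254  0.06 ]
(293, 116) [ 0.316 -0.363  0.06 ]
```

View pics/crop1.png

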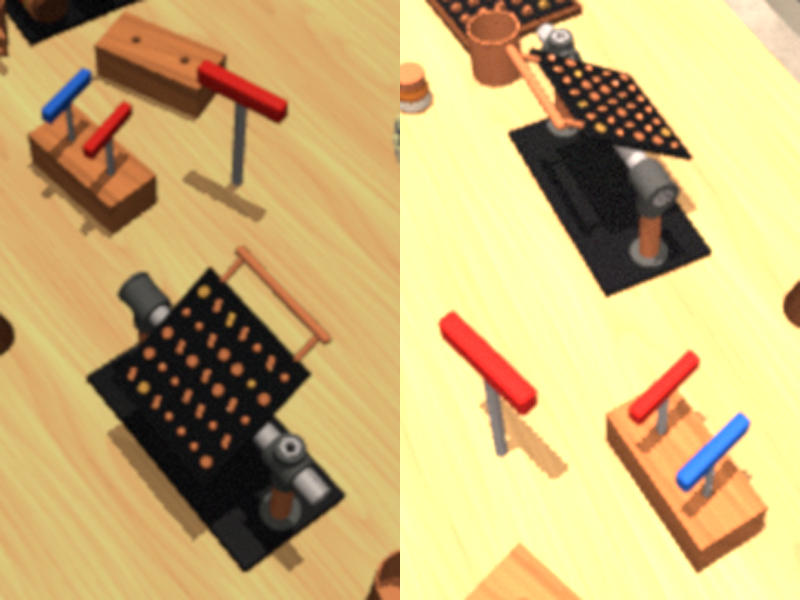

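The crop confirms the choice. The keyed rack at scene (265,163) lies at y=-0.25, against -0.36 for the empty rack, so it is the farthest left. Its red key at scene (270,144) is the smaller of the two red ones; the big one stands at (327,127). Screw at about scene (348,280), rail ends at (327,196) and (364,234).

Run:
```python
from h import *
S=lambda u,v:(225+u*170/400,90+v*255/600); D=lambda u,v:(245+(u-400)*170/400,125+v*255/600)
for n,f,pts in(("scene",S,[(88,378),(246,570),(343,493)]),("side",D,[(510,132),(608,293),(709,253)])):
    for p in pts: print(n,p,plane(n,f(*p),.012).round(4))
print("railA",tri(("scene",S(240,250)),("side",D(572,125))))
print("railB",tri(("scene",S(326,338)),("side",D(508,46))))
print("screw z.177",plane("scene",S(290,448),.177), plane("side",D(548,33),.177))
print("red key",tri(("scene",(269.8,144.4)),("side",(356.2,289.6))))
print("blue key",tri(("scene",(252.9,129.6)),("side",(376.9,317.1))))
# rack top corners
for p in[(35,140),(110,180),(155,177)]: print("rack",p,plane("scene",S(*p),.06).round(3))
for p in[(608,412),(695,530),(763,508)]: print("rack side",p,plane("side",D(*p),.06).round(3))
for n in("scene","side"):
    im=cv2.imread(f"pics/{n}0.png");hsv=cv2.cvtColor(im,cv2.COLOR_BGR2HSV)
    red=((hsv[...,0]<5)|(hsv[...,0]>174))&(hsv[...,1]>190)&(hsv[...,2]>70)
    k,l,st,ce=cv2.connectedComponentsWithStats(red.astype(np.uint8))
    i=[i for i in range(1,k) if np.linalg.norm(ce[i]-(np.array([269.8,144.4]) if n=="scene" else np.array([356.2,289.6])))<2][0]
    ys,xs=np.nonzero(l==i); P=np.c_[xs,ys].astype(float);c=P.mean(0);d=np.linalg.svd(P-c)[2][0] if len(P)<5 else np.linalg.eigh(np.cov((P-c).T))[1][:,1]
    e=[plane(n,c+d*s,.15) for s in(-8,8)]; w=e[1]-e[0]; print(n,"yaw",np.degrees(np.arctan2(w[1],w[0])))
```

```text
scene (88, 378) [ 0.6713 -0.0285  0.012 ]
scene (246, 570) [0.6694 0.2758 0.012 ]
scene (343, 493) [0.5236 0.2715 0.012 ]
side (510, 132) [0.524  0.2627 0.012 ]
side (608, 293) [ 0.5258 -0.0419  0.012 ]
side (709, 253) [ 0.6654 -0.0426  0.012 ]
railA (array([0.51486966, 0.04426709, 0.22734096]), [np.float64(8.3), np.float64(8.3)])
railB (array([0.50754413, 0.18989502, 0.23059235]), [np.float64(0.3), np.float64(0.3)])
screw z.177 [0.59707041 0.24587222 0.177     ] [0.58399171 0.25021381 0.177     ]
red key (array([ 0.48343955, -0.24757646,  0.1398013 ]), [np.float64(0.8), np.float64(0.8)])
blue key (array([ 0.49117914, -0.32683656,  0.13997458]), [np.float64(0.1), np.float64(0.1)])
rack (35, 140) [ 0.535 -0.347  0.06 ]
rack (110, 180) [ 0.494 -0.231  0.06 ]
rack (155, 177) [ 0.444 -0.2    0.06 ]
rack side (608, 412) [ 0.444 -0.209  0.06 ]
rack side (695, 530) [ 0.463 -0.358  0.06 ]
rack side (763, 508) [ 0.533 -0.367  0.06 ]
scene yaw 20.49093974004808
side yaw -158.6978516954853
```

>>> {"fn": "arm_command", "kwargs": {
  "gripper": [8.5, 8.5, 8.5, 8.5, 8.5],
  "slide": [
    [-4, -3, -6],
    [-10, -7.5, -12],
    [-15, -11.2, -12],
    [-20, -15, -12],
    [-25, -18.7, -12]
  ],
  "turn": [
    [0, 0, 8],
    [0, 0, 16],
    [0, 0, 24],
    [0, 0, 32],
    [0, 0, 40]
  ]
}}

```text
clock: 0.78
position: [0.402, 0.3142, 0.3202]
tool_rot: [3.141, -0.0, 1.975]
force: [1.1, 0.3, 0.6]
grip_width: 0.0851
```

```bash
cat >> h.py <<'E'
def to(p,yaw=None,roll=180.,pitch=0.):
    """shift (cm) and rotvec (deg) in tool axes to reach pose"""
    x,r,s=tool(); sl=r.inv().apply(np.array(p)-x)*100
    t=np.zeros(3) if yaw is None else (r.inv()*R.from_euler("xyz",[roll,pitch,yaw],degrees=True)).as_rotvec(degrees=True)
    print("t",round(s["clock"],2),"pos",x.round(4),"rpy",np.degrees(s["tool_rot"]).round(1),"F",s["force"].round(1),"M",s["moment"].round(2),"w",round(s["grip_width"],4)); print("slide",sl.round(2),"turn",t.round(1))
E
python3 -c "
from h import *
to((.50,.118,.33),90)"
```

```text
t 0.78 pos [0.402  0.3142 0.3202] rpy [180.   -0.  113.2] F [1.1 0.3 0.6] M [ 0.02 -0.04  0.01] w 0.0851
slide [-21.9    1.29  -0.99] turn [ 0.  -0.  23.2]
```

>>> {"fn": "arm_command", "kwargs": {
  "gripper": [8.5, 8.5, 8.5, 8.5, 8.5],
  "slide": [
    [-5.5, 0.3, -1],
    [-11, 0.6, -1],
    [-16.5, 1, -1],
    [-21.9, 1.3, -1],
    [-21.9, 1.3, -1]
  ],
  "turn": [
    [0, 0, 6],
    [0, 0, 12],
    [0, 0, 18],
    [0, 0, 23.2],
    [0, 0, 23.2]
  ]
}}

```text
clock: 1.4
position: [0.5014, 0.1164, 0.3296]
tool_rot: [3.141, 0.001, 1.568]
force: [-0.7, 0.3, -0.4]
grip_width: 0.085
```

Run:
```python
from h import *
to((.50,.118,.33),90)
M=model("wrist"); im=vision.grab_frame("wrist"); cv2.imwrite("pics/w1.png",im); np.savez("w1",K=M[0],T=M[1])
cv2.imwrite("pics/w1b.png",cv2.convertScaleAbs(cv2.resize(im,(800,500)),alpha=1.6))
```

```text
t 1.4 pos [0.5014 0.1164 0.3296] rpy [1.80e+02 1.00e-01 8.98e+01] F [-0.7  0.3 -0.4] M [0.03 0.01 0.01] w 0.085
slide [ 0.16 -0.14 -0.04] turn [ 0.   0.1 -0.2]
```

View pics/w1b.png

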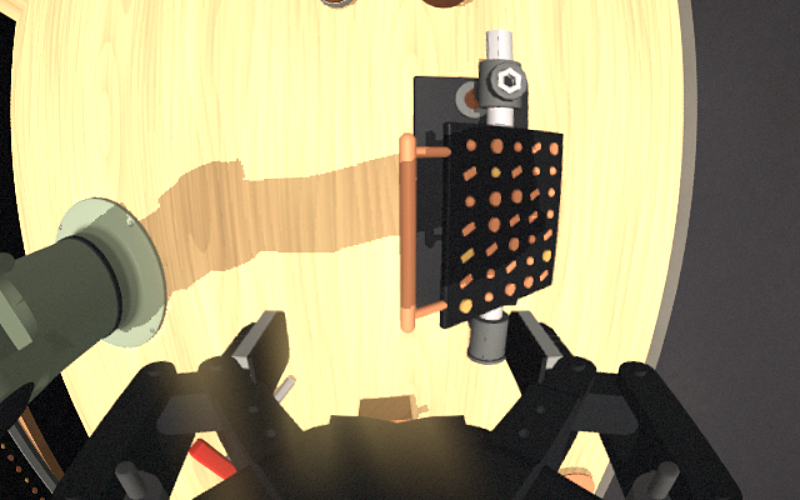

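The wrist view shows the rail from (407,135) to (407,332), the screw at (509,81) in the enlarged picture, and the stand square to the world axes.

Run:
```python
from h import *
d=np.load("w1.npz");M=(d["K"],d["T"]); f=lambda u,v:(u/1.25,v/1.25)
print("screw",plane("wrist",f(509,81),.177,M))
print("screw tri",tri(("wrist",f(509,81),M),("scene",(348.4,280.2))))
for z in(.22,.23): print("rail",z,plane("wrist",f(407,135),z,M),plane("wrist",f(407,332),z,M))
print("bar end",[plane("wrist",f(u,v),.145,M).round(4) for u,v in((486,32),(512,32),(488,112),(513,112))])
im=cv2.imread("pics/w1.png")[40:92,375:440]
cv2.imwrite("pics/w1c.png",cv2.resize(cv2.convertScaleAbs(im,alpha=1.6),None,fx=9,fy=9,interpolation=cv2.INTER_CUBIC))
```

```text
screw [0.59767312 0.24090856 0.177     ]
screw tri (array([0.59693848, 0.2430922 , 0.17474511]), [np.float64(2.3), np.float64(2.3)])
rail 0.22 [0.51011337 0.19057378 0.22      ] [0.51085513 0.03522959 0.22      ]
rail 0.23 [0.50984523 0.19038716 0.23      ] [0.51056062 0.04056766 0.23      ]
bar end [array([0.5856, 0.2931, 0.145 ]), array([0.6109, 0.2956, 0.145 ]), array([0.5868, 0.2154, 0.145 ]), array([0.611 , 0.2169, 0.145 ])]
```

View pics/w1c.png

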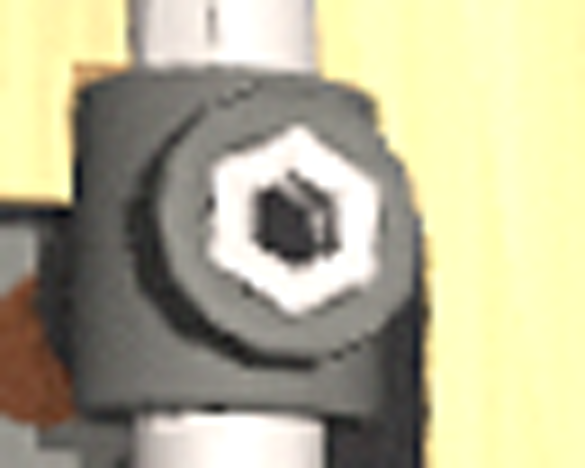

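Rail middle is about (0.510, 0.117, 0.230), so the lean is about 54°. The screw is at about (0.597, 0.242), with the hexagon flats facing ±x. I'll go down and grip the rail lightly.

>>> {"fn": "arm_command", "kwargs": {
  "gripper": [6, 5, 5, 5, 5],
  "slide": [
    [0, 0.9, 4],
    [0, 0.9, 8],
    [0, 0.9, 11],
    [0, 0.9, 11.9],
    [0, 0.9, 11.9]
  ],
  "turn": [
    [0, 0, 0],
    [0, 0, 0],
    [0, 0, 0],
    [0, 0, 0],
    [0, 0, 0]
  ],
  "force": 25
}}

```text
clock: 2.08
position: [0.5093, 0.1209, 0.2109]
tool_rot: [-3.141, -0.0, 1.576]
force: [-0.3, -0.1, 0.3]
grip_width: 0.0502
```

>>> {"fn": "arm_command", "kwargs": {
  "gripper": [2.5, 1, 0.8, 0.8, 0.8],
  "slide": [
    [0, 0, 0],
    [0, 0, 0],
    [0, 0, 0],
    [0, 0, 0],
    [0, 0, 0]
  ],
  "turn": [
    [0, 0, 0],
    [0, 0, 0],
    [0, 0, 0],
    [0, 0, 0],
    [0, 0, 0]
  ],
  "force": 25
}}

```text
clock: 2.7
position: [0.5093, 0.1203, 0.2106]
tool_rot: [-3.142, 0.0, 1.575]
force: [0.3, 0.6, -0.2]
grip_width: 0.008
```

Run:
```python
from h import *
to((.510,.117,.211),90)
th=np.radians([54,44,34,24,15])
xa=.598
for t in th: print(np.degrees(t),"rail",(xa+.0165*np.cos(t)-.121*np.sin(t)).round(4),(.145+.121*np.cos(t)+.0165*np.sin(t)).round(4))
```

```text
t 2.7 pos [0.5093 0.1203 0.2106] rpy [-180.     0.    90.2] F [ 0.3  0.6 -0.2] M [ 0.03 -0.05  0.01] w 0.008
slide [-0.33  0.07 -0.04] turn [-0.   0.   0.2]
54.0 rail 0.5098 0.2295
44.0 rail 0.5258 0.2435
34.0 rail 0.544 0.2545
24.000000000000004 rail 0.5639 0.2623
14.999999999999998 rail 0.5826 0.2661
```

The width of 8 mm means the rail is not between the pads, so I'll look.

Run:
```python
from h import *
M=model("wrist"); np.savez("w2",K=M[0],T=M[1]); im=vision.grab_frame("wrist"); sd=vision.grab_frame("side"); cv2.imwrite("pics/w2.png",im);cv2.imwrite("pics/side2.png",sd)
a=cv2.resize(im[:,120:520],(400,400)); b=cv2.resize(sd[100:260,240:400],(400,400),interpolation=cv2.INTER_CUBIC)
cv2.imwrite("pics/c2.png",cv2.convertScaleAbs(np.hstack([a,b]),alpha=1.6))
```

```text
(no output)
```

View pics/c2.png

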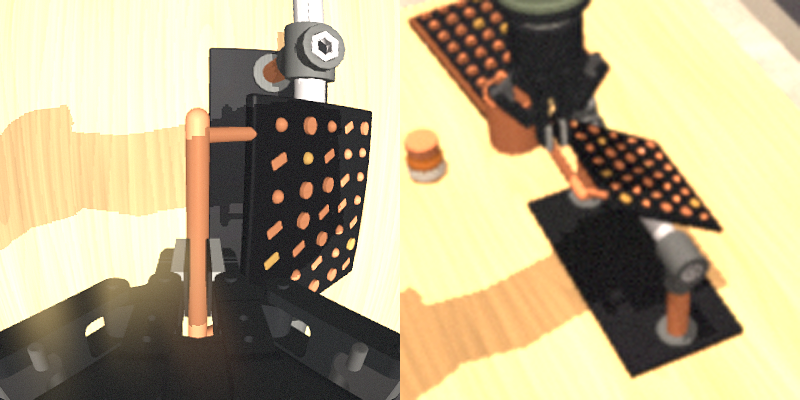

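Run:
```python
from h import *
d=np.load("w1.npz");M1=(d["K"],d["T"]);d=np.load("w2.npz");M2=(d["K"],d["T"])
f=lambda u,v:(u/1.25,v/1.25)
# near-end cap tops
print("+y end",tri(("wrist",f(407,135),M1),("wrist",(318,111),M2)))
print("-y end",tri(("wrist",f(407,332),M1),("wrist",(318,335),M2)))
for M,a,b in((M1,f(407,137),f(407,330)),(M2,(318,113),(318,333))):
  for z in(.23,.24,.25,.26): print(z,plane("wrist",a,z,M).round(4),plane("wrist",b,z,M).round(4))
print(proj("wrist",(.5093,.1203,.2106),M2),proj("wrist",(.5093,.1203,.2296),M2))
```

```text
+y end (array([0.51041937, 0.19078496, 0.20860654]), [np.float64(0.0), np.float64(0.0)])
-y end (array([0.51178112, 0.01373948, 0.17969218]), [np.float64(0.3), np.float64(0.3)])
0.23 [0.5098 0.189  0.23  ] [0.5105 0.0424 0.23  ]
0.24 [0.5096 0.1889 0.24  ] [0.5103 0.0476 0.24  ]
0.25 [0.5093 0.1887 0.25  ] [0.51   0.0529 0.25  ]
0.26 [0.509  0.1886 0.26  ] [0.5097 0.0582 0.26  ]
0.23 [0.5104 0.1896 0.23  ] [0.5111 0.059  0.23  ]
0.24 [0.5104 0.1895 0.24  ] [0.5111 0.0675 0.24  ]
0.25 [0.5103 0.1895 0.25  ] [0.511  0.0761 0.25  ]
0.26 [0.5103 0.1895 0.26  ] [0.5109 0.0846 0.26  ]
[315.4675079  232.03885198] [315.2731723 245.0991898]
```

Run:
```python
from h import *
im=cv2.imread("pics/w2.png"); sc=vision.grab_frame("scene"); cv2.imwrite("pics/scene2.png",sc)
print(proj("scene",(.51,.12,.22)))
u,v=proj("scene",(.51,.12,.23)).astype(int)
a=cv2.resize(im[200:350,260:380],(480,600),interpolation=cv2.INTER_CUBIC); b=cv2.resize(sc[v-75:v+75,u-40:u+40],(320,600),interpolation=cv2.INTER_CUBIC)
cv2.imwrite("pics/c3.png",cv2.convertScaleAbs(np.hstack([a,b]),alpha=2.0))
```

```text
[343.99987061 217.26211625]
```

View pics/c3.png

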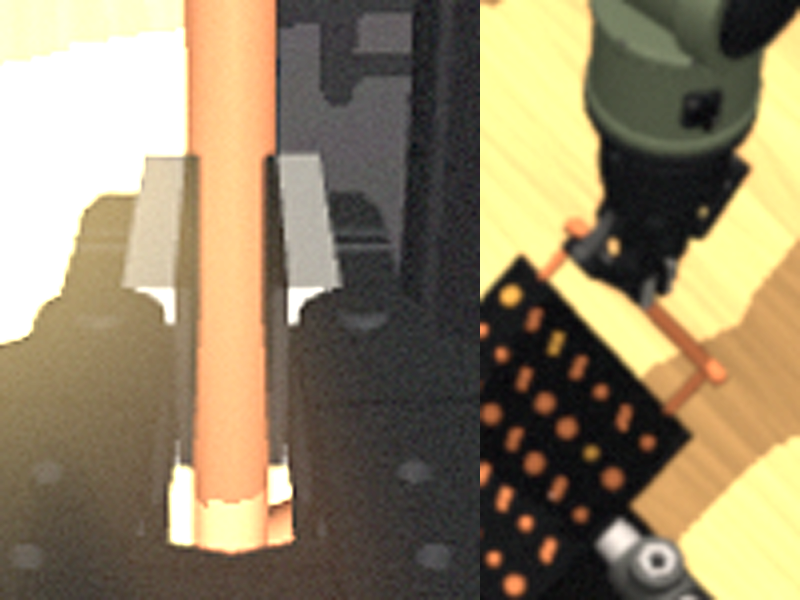

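>>> {"fn": "arm_command", "kwargs": {
  "gripper": [0.3, 0.3, 0.3],
  "slide": [
    [0, 0, 0],
    [0, 0, 0],
    [0, 0, 0]
  ],
  "turn": [
    [0, 0, 0],
    [0, 0, 0],
    [0, 0, 0]
  ],
  "force": 25
}}

```text
clock: 3.22
position: [0.5093, 0.1202, 0.2106]
tool_rot: [-3.142, 0.0, 1.575]
force: [0.2, -0.6, 0.3]
grip_width: 0.0032
```

Run:
```python
from h import *
im=vision.grab_frame("wrist"); cv2.imwrite("pics/w3.png",im)
for nm in("w2","w3"):
    h=cv2.cvtColor(cv2.imread(f"pics/{nm}.png"),cv2.COLOR_BGR2HSV)
    m=(h[...,0]<14)&(h[...,1]>110)&(h[...,2]>60)
    for r in(140,180,220,235,245,260,280,300,320):
        c=np.nonzero(m[r,290:345])[0]+290; print(nm,r,(c.min(),c.max(),len(c)) if len(c) else None)
to((.51,.12,.2))
```

```text
w2 140 (np.int64(306), np.int64(344), 39)
w2 180 (np.int64(306), np.int64(328), 23)
w2 220 (np.int64(307), np.int64(328), 22)
w2 235 (np.int64(307), np.int64(328), 22)
w2 245 (np.int64(310), np.int64(325), 16)
w2 260 (np.int64(310), np.int64(325), 16)
w2 280 (np.int64(309), np.int64(325), 17)
w2 300 (np.int64(309), np.int64(326), 18)
w2 320 (np.int64(309), np.int64(326), 18)
w3 140 (np.int64(306), np.int64(344), 39)
w3 180 (np.int64(306), np.int64(328), 23)
w3 220 (np.int64(307), np.int64(328), 22)
w3 235 (np.int64(307), np.int64(328), 22)
w3 245 (np.int64(315), np.int64(321), 7)
w3 260 (np.int64(315), np.int64(321), 7)
w3 280 (np.int64(315), np.int64(320), 6)
w3 300 (np.int64(314), np.int64(321), 8)
w3 320 (np.int64(309), np.int64(325), 17)
t 3.27 pos [0.5093 0.1203 0.2106] rpy [-180.     0.    90.2] F [-0.2 -0.6  0. ] M [-0.   -0.03 -0.04] w 0.0027
slide [-0.03  0.07  1.06] turn [0. 0. 0.]
```

The pictures prove the rail is below the closed tips: it shows only through the gap between them. I'll open, lower by 20 mm, and close again.

>>> {"fn": "arm_command", "kwargs": {
  "gripper": [4, 4, 4, 4, 4],
  "slide": [
    [0, 0, 0],
    [0, 0, 0],
    [0, 0, 0.5],
    [0, 0, 1.0],
    [0, 0, 1.0]
  ],
  "turn": [
    [0, 0, 0],
    [0, 0, 0],
    [0, 0, 0],
    [0, 0, 0],
    [0, 0, 0]
  ]
}}

```text
clock: 3.9
position: [0.5091, 0.1202, 0.2001]
tool_rot: [-3.141, 0.0, 1.575]
force: [-0.2, -0.9, -0.2]
grip_width: 0.0397
```

>>> {"fn": "arm_command", "kwargs": {
  "gripper": [4, 4, 4],
  "slide": [
    [0, 0, 0.5],
    [0, 0, 1.0],
    [0, 0, 1.0]
  ],
  "turn": [
    [0, 0, 0],
    [0, 0, 0],
    [0, 0, 0]
  ]
}}

```text
clock: 4.28
position: [0.5091, 0.1202, 0.1902]
tool_rot: [-3.141, 0.0, 1.575]
force: [-0.1, -0.3, 0.1]
grip_width: 0.04
```

>>> {"fn": "arm_command", "kwargs": {
  "gripper": [2, 0.8, 0.8, 0.8, 0.8],
  "slide": [
    [0, 0, 0],
    [0, 0, 0],
    [0, 0, 0],
    [0, 0, 0],
    [0, 0, 0]
  ],
  "turn": [
    [0, 0, 0],
    [0, 0, 0],
    [0, 0, 0],
    [0, 0, 0],
    [0, 0, 0]
  ],
  "force": 25
}}

```text
clock: 4.9
position: [0.5093, 0.1203, 0.1908]
tool_rot: [-3.142, -0.0, 1.575]
force: [-3.2, -0.6, 5.8]
grip_width: 0.0108
```

Run:
```python
from h import *
to((.51,.12,.19))
M=model("wrist"); np.savez("w4",K=M[0],T=M[1]); im=vision.grab_frame("wrist"); cv2.imwrite("pics/w4.png",im)
h=cv2.cvtColor(im,cv2.COLOR_BGR2HSV); m=(h[...,0]<14)&(h[...,1]>110)&(h[...,2]>60)
for r in range(90,330,15):
        c=np.nonzero(m[r,290:345])[0]+290; print(r,(c.min(),c.max(),len(c)) if len(c) else None)
```

```text
t 4.9 pos [0.5093 0.1203 0.1908] rpy [-180.    -0.    90.2] F [-3.2 -0.6  5.8] M [-0.09  0.67 -0.  ] w 0.0108
slide [-0.03  0.07  0.08] turn [0. 0. 0.]
90 None
105 None
120 (np.int64(304), np.int64(331), 23)
135 (np.int64(304), np.int64(344), 37)
150 (np.int64(304), np.int64(331), 28)
165 (np.int64(304), np.int64(331), 28)
180 (np.int64(305), np.int64(331), 27)
195 (np.int64(305), np.int64(330), 26)
210 (np.int64(305), np.int64(330), 26)
225 (np.int64(306), np.int64(330), 25)
240 (np.int64(305), np.int64(329), 25)
255 (np.int64(307), np.int64(329), 23)
270 (np.int64(307), np.int64(328), 22)
285 (np.int64(307), np.int64(328), 22)
300 (np.int64(306), np.int64(328), 23)
315 (np.int64(307), np.int64(327), 21)
```

Run:
```python
from h import *
d=np.load("w2.npz");M=(d["K"],d["T"])
print("cam-tool",(M[1][:3,3]-np.array([.5093,.1203,.2106])).round(4))
for z in(.205,.2106,.2206,.23,.24): print(z,proj("wrist",(.5093,.1313,z),M).round(1),proj("wrist",(.5093,.1203,z),M).round(1))
d=np.load("w4.npz");M=(d["K"],d["T"])
print("cam-tool",(M[1][:3,3]-np.array([.5093,.1203,.1908])).round(4))
# rail sees: silhouette edges -> distance, w4 and w2
for f,rows in(("w4",[(165,304,331),(210,305,330)]),("w2",[(180,306,328),(220,307,328)])):
    d=np.load(f+".npz");M=(d["K"],d["T"])
    for r,a,b in rows:
        A=ray("wrist",(a-.5,r),M)[1];B=ray("wrist",(b+.5,r),M)[1]; g=np.arccos(A@B); D=.006/np.sin(g/2); c=(A+B)/2
        print(f,r,"centre",(M[1][:3,3]+c/np.linalg.norm(c)*D).round(4))
```

```text
cam-tool [0.0007 0.0687 0.1717]
0.205 [315.6 211.6] [315.5 228.6]
0.2106 [315.5 214.6] [315.5 232. ]
0.2206 [315.4 220.3] [315.4 238.6]
0.23 [315.3 226.3] [315.3 245.4]
0.24 [315.2 233.5] [315.1 253.5]
cam-tool [0.0007 0.0687 0.1716]
w4 165 centre [0.5102 0.1673 0.2311]
w4 210 centre [0.5103 0.1455 0.2262]
w2 180 centre [0.5101 0.1549 0.2242]
w2 220 centre [0.5104 0.1323 0.223 ]
```

Both the rail sightings (z≈0.228) and the pad tips seen at row 239 show that the real finger ends sit about 30 mm behind the reported TCP. I'll go 12 mm deeper and regrip so the rail sits well inside the pads.

>>> {"fn": "arm_command", "kwargs": {
  "gripper": [3, 3, 3, 3, 3],
  "slide": [
    [0, 0, 0],
    [0, 0.1, 0.4],
    [0, 0.1, 0.8],
    [0, 0.1, 1.2],
    [0, 0.1, 1.2]
  ],
  "turn": [
    [0, 0, 0],
    [0, 0, 0],
    [0, 0, 0],
    [0, 0, 0],
    [0, 0, 0]
  ]
}}

```text
clock: 5.58
position: [0.5102, 0.1202, 0.1782]
tool_rot: [-3.141, 0.0, 1.575]
force: [0.5, 0.5, -0.1]
grip_width: 0.0298
```

>>> {"fn": "arm_command", "kwargs": {
  "gripper": [1.5, 0.6, 0.6, 0.6, 0.6],
  "slide": [
    [0, 0, 0],
    [0, 0, 0],
    [0, 0, 0],
    [0, 0, 0],
    [0, 0, 0]
  ],
  "turn": [
    [0, 0, 0],
    [0, 0, 0],
    [0, 0, 0],
    [0, 0, 0],
    [0, 0, 0]
  ],
  "force": 25
}}

```text
clock: 6.2
position: [0.5093, 0.1203, 0.1787]
tool_rot: [-3.14, -0.0, 1.575]
force: [-7.8, -0.4, 5.7]
grip_width: 0.0108
```

Run:
```python
from h import *
to((.51,.12,.18))
M=model("wrist"); np.savez("w5",K=M[0],T=M[1]); im=vision.grab_frame("wrist"); cv2.imwrite("pics/w5.png",im)
cv2.imwrite("pics/c5.png",cv2.convertScaleAbs(cv2.resize(im[180:340,240:400],(600,600),interpolation=cv2.INTER_CUBIC),alpha=2.0))
```

```text
t 6.2 pos [0.5093 0.1203 0.1787] rpy [-179.9   -0.    90.2] F [-7.8 -0.4  5.7] M [-0.06  1.79 -0.  ] w 0.0108
slide [-0.03  0.07 -0.13] turn [0. 0. 0.]
```

View pics/c5.png

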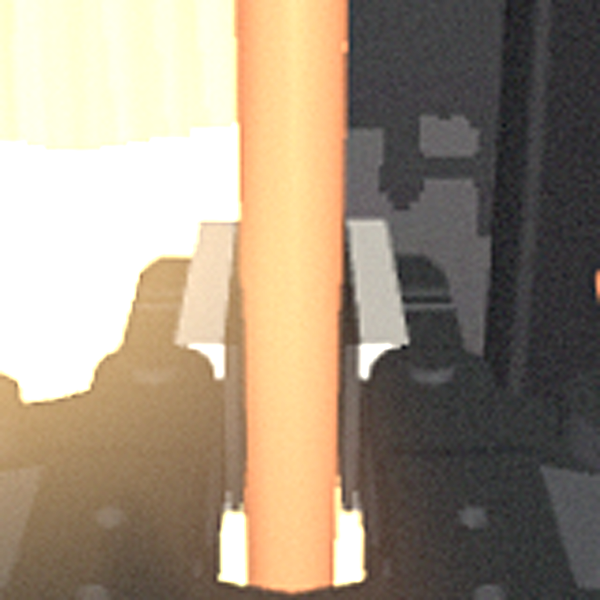

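The rail is now well inside the pads (it occludes them), and the width holds at 10.8 mm. Next I'll swing it up along its arc.

>>> {"fn": "arm_command", "kwargs": {
  "gripper": [0.6, 0.6, 0.6, 0.6, 0.6],
  "slide": [
    [0, 0.77, -0.74],
    [0, 1.6, -1.4],
    [0, 2.49, -1.99],
    [0, 3.42, -2.5],
    [0, 4.39, -2.93]
  ],
  "turn": [
    [0, 0, 0],
    [0, 0, 0],
    [0, 0, 0],
    [0, 0, 0],
    [0, 0, 0]
  ],
  "force": 25
}}

```text
clock: 6.88
position: [0.5537, 0.1205, 0.2082]
tool_rot: [-3.14, -0.0, 1.575]
force: [-4.8, 0.0, 3.5]
grip_width: 0.0111
```

>>> {"fn": "arm_command", "kwargs": {
  "gripper": [0.6, 0.6, 0.6, 0.6, 0.6],
  "slide": [
    [0, 0.5, -0.18],
    [0, 1.02, -0.35],
    [0, 1.5, -0.47],
    [0, 1.95, -0.58],
    [0, 1.95, -0.58]
  ],
  "turn": [
    [0, 0, 0],
    [0, 0, 0],
    [0, 0, 0],
    [0, 0, 0],
    [0, 0, 0]
  ],
  "force": 25
}}

```text
clock: 7.5
position: [0.5744, 0.1206, 0.2141]
tool_rot: [3.141, -0.0, 1.575]
force: [-0.9, 0.5, 5.7]
grip_width: 0.0109
```

Run:
```python
from h import *
to((.5826,.12,.2153))
M=model("wrist"); np.savez("w6",K=M[0],T=M[1]); im=vision.grab_frame("wrist"); cv2.imwrite("pics/w6.png",im)
print("screw now?",proj("wrist",(.5975,.242,.177),M), "bar end",proj("wrist",(.598,.28,.157),M))
h=cv2.cvtColor(im,cv2.COLOR_BGR2HSV); m=(h[...,0]<14)&(h[...,1]>110)&(h[...,2]>60)
for r in(150,180,210):
    c=np.nonzero(m[r,290:345])[0]+290; a,b=c.min(),c.max()
    A=ray("wrist",(a-.5,r),M)[1];B=ray("wrist",(b+.5,r),M)[1]; g=np.arccos(A@B); D=.006/np.sin(g/2); q=(A+B)/2
    print(r,a,b,"centre",(M[1][:3,3]+q/np.linalg.norm(q)*D).round(4))
```

```text
t 7.5 pos [0.5744 0.1206 0.2141] rpy [179.9  -0.   90.2] F [-0.9  0.5  5.7] M [ 0.03  0.4  -0.01] w 0.0109
slide [-0.06  0.82 -0.12] turn [0. 0. 0.]
screw now? [351.30168998  38.3820723 ] bar end [348.77245869  -1.9357967 ]
150 302 332 centre [0.575  0.1754 0.2661]
180 303 331 centre [0.5751 0.1622 0.2603]
210 303 331 centre [0.5751 0.1503 0.2636]
```

>>> {"fn": "arm_command", "kwargs": {
  "gripper": [0.6, 0.6, 0.6, 0.6],
  "slide": [
    [0, 0.4, -0.07],
    [0, 0.8, -0.13],
    [0, 0.8, -0.13],
    [0, 0.8, -0.13]
  ],
  "turn": [
    [0, 0, 0],
    [0, 0, 0],
    [0, 0, 0],
    [0, 0, 0]
  ],
  "force": 25
}}

```text
clock: 8.05
position: [0.5821, 0.1206, 0.2151]
tool_rot: [3.141, -0.0, 1.575]
force: [0.7, 0.2, 1.4]
grip_width: 0.0112
```

>>> {"fn": "arm_command", "kwargs": {
  "gripper": [4, 4, 4, 4, 4],
  "slide": [
    [0, 0, 0],
    [0, 0, 0],
    [0, 0, -2.5],
    [0, 0, -6],
    [0, 0, -10]
  ],
  "turn": [
    [0, 0, 0],
    [0, 0, 0],
    [0, 0, 0],
    [0, 0, 0],
    [0, 0, 0]
  ],
  "force": 25
}}

```text
clock: 8.68
position: [0.5814, 0.1205, 0.3158]
tool_rot: [-3.141, 0.0, 1.575]
force: [0.6, 0.9, 0.3]
grip_width: 0.04
```

>>> {"fn": "arm_command", "kwargs": {
  "gripper": [5, 5, 5, 5],
  "slide": [
    [3, 0.5, 0],
    [6, 1, 0],
    [10, 1.3, 0],
    [10, 1.3, 0]
  ],
  "turn": [
    [0, 0, 0],
    [0, 0, 0],
    [0, 0, 0],
    [0, 0, 0]
  ]
}}

```text
clock: 9.18
position: [0.5937, 0.2239, 0.3142]
tool_rot: [-3.141, -0.001, 1.579]
force: [-0.6, 0.1, -0.2]
grip_width: 0.0497
```

Run:
```python
from h import *
to((.5826,.12,.2153))
M=model("wrist"); np.savez("w7",K=M[0],T=M[1]); im=vision.grab_frame("wrist"); cv2.imwrite("pics/w7.png",im)
print("screw",proj("wrist",(.5975,.242,.177),M), "bar end",proj("wrist",(.598,.28,.157),M), "rail",proj("wrist",(.5826,.19,.266),M),proj("wrist",(.5826,.05,.266),M))
u,v=proj("wrist",(.5975,.242,.177),M).astype(int); print(u,v)
c=im[max(0,v-80):v+100,u-100:u+100]; cv2.imwrite("pics/c7.png",cv2.convertScaleAbs(cv2.resize(c,None,fx=3.3,fy=3.3,interpolation=cv2.INTER_CUBIC),alpha=1.3))
```

```text
t 9.18 pos [0.5937 0.2239 0.3142] rpy [-179.9   -0.    90.5] F [-0.6  0.1 -0.2] M [-0.05 -0.   -0.01] w 0.0497
slide [-10.39  -1.19   9.89] turn [0. 0. 0.]
screw [320.30616111 164.60670183] bar end [321.01219602 126.1844614 ] rail [301.35993894 249.32244307] [303.60670504 372.54463751]
320 164
```

View pics/c7.png

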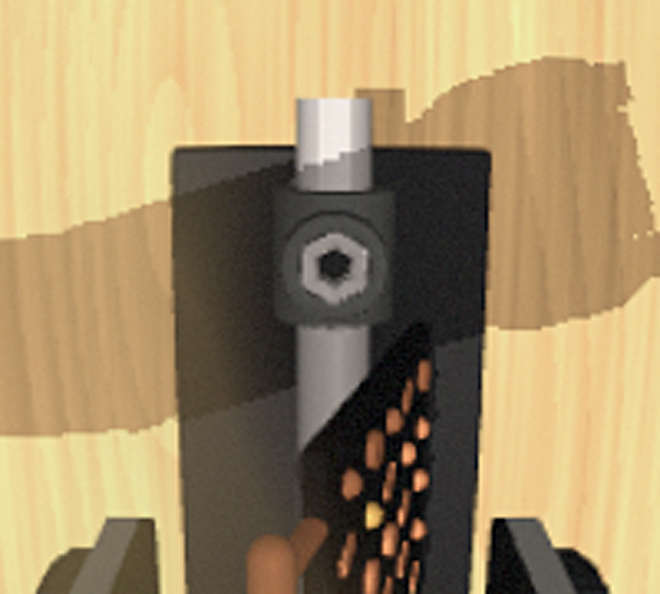

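The picture shows the screw at crop (334,266), the bar end at columns 297–371, and the board standing up. I'll measure the flat from the brightness across the bar end, and locate the screw and hexagon.

Run:
```python
from h import *
d=np.load("w7.npz");M=(d["K"],d["T"]); im=cv2.imread("pics/w7.png")
g=cv2.cvtColor(im,cv2.COLOR_BGR2GRAY)
print("bar end lit",g[117:127,306:336].mean(0).round().astype(int))
print("shade",g[133:141,306:336].mean(0).round().astype(int))
print("saturation",cv2.cvtColor(im,cv2.COLOR_BGR2HSV)[117:127,306:336,1].mean(0).astype(int))
# bright hexagon of screw
c=g[145:185,300:342]; B=cv2.resize(c,None,fx=8,fy=8,interpolation=cv2.INTER_CUBIC)
m=(B>105).astype(np.uint8)
k,l,st,ce=cv2.connectedComponentsWithStats(m)
for i in range(1,k):
    if st[i,4]>2000: print(st[i],ce[i]/8+[300,145])
i=min((i for i in range(1,k) if st[i,4]>2000),key=lambda i:abs(ce[i]-[170,156]).sum())
cn=cv2.findContours((l==i).astype(np.uint8),cv2.RETR_CCOMP,cv2.CHAIN_APPROX_NONE)
for q,h in zip(cn[0],cn[1][0]):
    if len(q)<60: continue
    P=q[:,0]/8+np.array([300-.44,145-.44]); mm=cv2.moments(q); cc=np.array([mm["m10"]/mm["m00"],mm["m01"]/mm["m00"]])/8+np.array([300-.44,145-.44])
    W=np.array([plane("wrist",p,.177,M)[:2] for p in P]); w0=plane("wrist",cc,.177,M)[:2]; D=W-w0
    a=np.arctan2(D[:,1],D[:,0]); r=np.hypot(*D.T)
    # support width vs angle, fold 60
    ang=np.radians(np.arange(0,60,1)); wid=[np.mean([np.ptp(D@[np.cos(t+k*np.pi/3),np.sin(t+k*np.pi/3)]) for k in range(3)]) for t in ang]
    f=np.fft.fft(wid-np.mean(wid)); ph=np.degrees(-np.angle(f[1]))/6
    print("contour",len(q),"centre",cc.round(2),w0.round(4),"r",r.min().round(4),r.max().round(4),"flat normal ang", (ph+30)%60)
```

```text
bar end lit [163 158 162 138 109 122 137 145 150 152 166 183 179 180 180 181 181 181
 181 182 157 144 139 132 123 106  92 105 115 114]
shade [ 30  29  32  51  78  97  95 100 105 106 115 126 116 118 120 122 124 125
 124 125 113 103 102  97  93  85  56  30  26  26]
saturation [ 97 104 103  92  35  18  18  18  18  19  15  13  17  16  14  13  12  13
  15  14  16  18  18  18  18  14  66 113 117 116]
[   96    81   154   162 10460] [321.19909178 165.04970124]
contour 481 centre [320.87 164.54] [0.5981 0.2421] r 0.0089 0.011 flat normal ang 57.80219652890686
contour 345 centre [321.02 164.45] [0.5982 0.2422] r 0.0054 0.0082 flat normal ang 2.2350970930655194
```

The flat's centre is within about 1.5° of straight up. The screw is at (0.598, 0.242) and its hexagon is at 0° modulo 60°. Next is the red key.

>>> {"fn": "arm_command", "kwargs": {
  "gripper": [5, 5, 5, 5, 5],
  "slide": [
    [-5, -1.2, -1],
    [-10.5, -2.5, -1],
    [-16, -3.9, -1],
    [-22, -5.3, -1],
    [-27.5, -6.6, -1]
  ],
  "turn": [
    [0, 0, 8],
    [0, 0, 16],
    [0, 0, 24],
    [0, 0, 32],
    [0, 0, 40]
  ]
}}

```text
clock: 9.85
position: [0.5282, -0.0577, 0.3254]
tool_rot: [3.141, -0.001, 0.87]
force: [1.7, -0.5, 0.1]
grip_width: 0.0501
```

Run:
```python
from h import *
print("big key",tri(("scene",(327.4,126.7)),("side",(282.1,278.9))))
to((.4834,-.2476,.24),20.5)
```

```text
big key (array([ 0.33174859, -0.17153982,  0.18284518]), [np.float64(2.2), np.float64(2.2)])
t 9.85 pos [ 0.5282 -0.0577  0.3254] rpy [180.   -0.   49.9] F [ 1.7 -0.5  0.1] M [-0.01 -0.07 -0.04] w 0.0501
slide [-17.41   8.81   8.53] turn [ 0.  -0.  29.4]
```

>>> {"fn": "arm_command", "kwargs": {
  "gripper": [5, 5, 5, 5, 5],
  "slide": [
    [-4.5, 2.2, 1],
    [-9, 4.4, 3],
    [-13.5, 6.6, 6],
    [-17.4, 8.8, 8.5],
    [-17.4, 8.8, 8.5]
  ],
  "turn": [
    [0, 0, 7.5],
    [0, 0, 15],
    [0, 0, 22.5],
    [0, 0, 29.4],
    [0, 0, 29.4]
  ]
}}

```text
clock: 10.48
position: [0.4829, -0.2484, 0.2388]
tool_rot: [-3.142, 0.003, 0.355]
force: [-0.2, 0.8, 0.1]
grip_width: 0.0501
```

Run:
```python
from h import *
to((.4834,-.2476,.091),20.5)
M=model("wrist"); np.savez("w8",K=M[0],T=M[1]); im=vision.grab_frame("wrist"); cv2.imwrite("pics/w8.png",im)
h=cv2.cvtColor(im,cv2.COLOR_BGR2HSV); red=((h[...,0]<6)|(h[...,0]>173))&(h[...,1]>170)&(h[...,2]>50)
k,l,st,ce=cv2.connectedComponentsWithStats(red.astype(np.uint8))
for i in range(1,k):
    if st[i,4]>60:
        ys,xs=np.nonzero(l==i); r=cv2.minAreaRect(np.c_[xs,ys].astype(np.float32)); b=cv2.boxPoints(r)
        W=np.array([plane("wrist",p,.152,M)[:2] for p in b]); e=max((W[1]-W[0],W[2]-W[1]),key=np.linalg.norm); e2=min((W[1]-W[0],W[2]-W[1]),key=np.linalg.norm)
        print(st[i],ce[i].round(1),"ctr",W.mean(0).round(4),"len",np.linalg.norm(e).round(4),np.linalg.norm(e2).round(4),"yaw",np.degrees(np.arctan2(e[1],e[0])).round(1))
```

```text
t 10.47 pos [ 0.4829 -0.2484  0.2388] rpy [-180.     0.2   20.4] F [-0.2  0.8  0.1] M [ 0.04  0.01 -0.01] w 0.0501
slide [ 0.12 -0.06 14.78] turn [-0.   0.2 -0.1]
[ 306  140   19  101 1739] [315.1 188.6] ctr [ 0.4862 -0.2466] len 0.0896 0.015 yaw -159.2
[517 305   7  20  64] [520.9 314.8] ctr [ 0.4296 -0.5405] len 0.0378 0.0085 yaw -131.8
```

>>> {"fn": "arm_command", "kwargs": {
  "gripper": [5, 5, 5, 5, 5],
  "slide": [
    [0.3, 0, 3],
    [0.3, 0, 6.5],
    [0.3, 0, 10],
    [0.3, 0, 12],
    [0.3, 0, 12]
  ],
  "turn": [
    [0, 0, -0.4],
    [0, 0, -0.4],
    [0, 0, -0.4],
    [0, 0, -0.4],
    [0, 0, -0.4]
  ]
}}

```text
clock: 11.15
position: [0.4882, -0.2429, 0.1197]
tool_rot: [-3.141, 0.001, 0.372]
force: [-0.2, 1.1, 0.1]
grip_width: 0.0498
```

>>> {"fn": "arm_command", "kwargs": {
  "gripper": [5, 5, 5],
  "slide": [
    [0, 0, 1.5],
    [0, 0, 2.8],
    [0, 0, 2.8]
  ],
  "turn": [
    [0, 0, 0],
    [0, 0, 0],
    [0, 0, 0]
  ]
}}

```text
clock: 11.52
position: [0.4881, -0.2434, 0.0913]
tool_rot: [-3.141, 0.001, 0.371]
force: [-0.2, 0.0, -0.1]
grip_width: 0.0504
```

Run:
```python
from h import *
to((.4855,-.2468,.091),20.8)
im=vision.grab_frame("wrist"); cv2.imwrite("pics/w9.png",im); s=vision.grab_frame("side"); cv2.imwrite("pics/side9.png",s)
a=cv2.resize(im[120:380,200:440],(554,600)); u,v=proj("side",(.4855,-.2468,.13)).astype(int)
b=cv2.resize(s[v-60:v+60,u-25:u+24],(245,600),interpolation=cv2.INTER_CUBIC)
cv2.imwrite("pics/c9.png",cv2.convertScaleAbs(np.hstack([a,b]),alpha=1.6))
```

```text
t 11.53 pos [ 0.4881 -0.2434  0.0913] rpy [-1.80e+02  1.00e-01  2.12e+01] F [-0.2  0.  -0.1] M [-0.05 -0.    0.05] w 0.0504
slide [-0.37  0.22  0.03] turn [-0.   0.1  0.4]
```

View pics/c9.png

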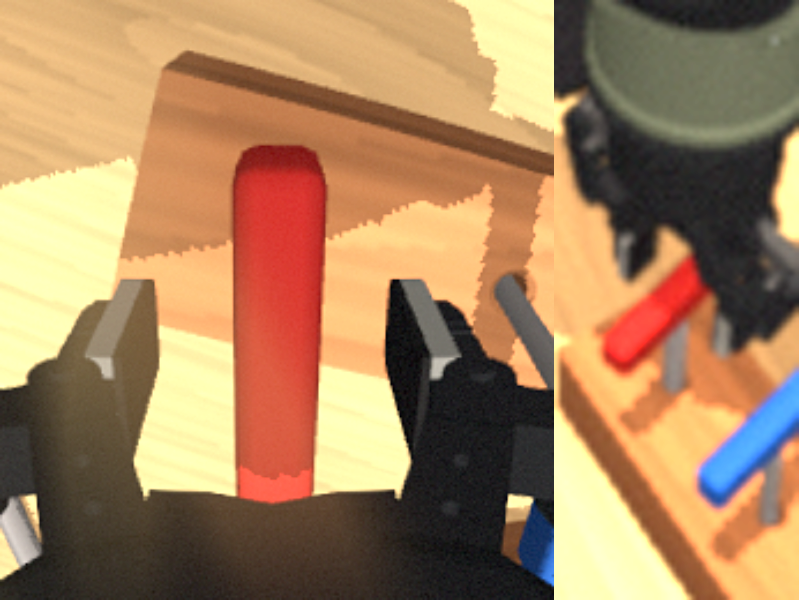

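The pads straddle the crossbar with their tips just below it, and the key sits about 2 mm toward tool +y. I'll correct that, grip, and lift straight up.

>>> {"fn": "arm_command", "kwargs": {
  "gripper": [5, 5, 3, 1, 1],
  "slide": [
    [-0.3, 0.22, 0],
    [-0.3, 0.22, 0],
    [-0.3, 0.22, 0],
    [-0.3, 0.22, 0],
    [-0.3, 0.22, 0]
  ],
  "turn": [
    [0, 0, 0.4],
    [0, 0, 0.4],
    [0, 0, 0.4],
    [0, 0, 0.4],
    [0, 0, 0.4]
  ],
  "force": 60
}}

```text
clock: 12.25
position: [0.4866, -0.2465, 0.0922]
tool_rot: [-3.141, -0.0, 0.364]
force: [-0.1, 2.0, 3.7]
grip_width: 0.0151
```

>>> {"fn": "arm_command", "kwargs": {
  "gripper": [1, 1, 1, 1],
  "slide": [
    [0, 0, 0],
    [0, 0, 0],
    [0, 0, 0],
    [0, 0, 0]
  ],
  "turn": [
    [0, 0, 0],
    [0, 0, 0],
    [0, 0, 0],
    [0, 0, 0]
  ],
  "force": 90
}}

```text
clock: 12.75
position: [0.4866, -0.2466, 0.0922]
tool_rot: [-3.141, -0.0, 0.364]
force: [-0.4, 2.8, 5.1]
grip_width: 0.0146
```

```bash
python3 -c "
from h import *
to((.4855,-.2468,.091),20.8)"
```

```text
t 12.75 pos [ 0.4866 -0.2466  0.0922] rpy [-180.    -0.    20.8] F [-0.4  2.8  5.1] M [ 0.8   0.31 -0.01] w 0.0146
slide [-0.11 -0.02  0.12] turn [-0. -0.  0.]
```

>>> {"fn": "arm_command", "kwargs": {
  "gripper": [1, 1, 1, 1, 1],
  "slide": [
    [0, 0, -1.5],
    [0, 0, -5],
    [0, 0, -10],
    [0, 0, -16],
    [0, 0, -22]
  ],
  "turn": [
    [0, 0, 0],
    [0, 0, 0],
    [0, 0, 0],
    [0, 0, -8],
    [0, 0, -16]
  ],
  "force": 90
}}

```text
clock: 13.38
position: [0.4858, -0.247, 0.3147]
tool_rot: [3.141, 0.001, 0.646]
force: [2.0, -0.2, -3.6]
grip_width: 0.0148
```

>>> {"fn": "arm_command", "kwargs": {
  "gripper": [1, 1, 1, 1, 1],
  "slide": [
    [0, 0, -3],
    [0, 0, -5],
    [0, 0, -7],
    [0, 0, -8],
    [0, 0, -8]
  ],
  "turn": [
    [0, 0, -9],
    [0, 0, -18],
    [0, 0, -27],
    [0, 0, -36],
    [0, 0, -45]
  ]
}}

```text
clock: 14.0
position: [0.4861, -0.2473, 0.3934]
tool_rot: [3.14, 0.001, 1.432]
force: [-0.1, -0.6, -3.4]
grip_width: 0.0147
```

```bash
python3 -c "
from h import *
to((.598,.242,.39),140)"
```

```text
t 14.0 pos [ 0.4861 -0.2473  0.3934] rpy [179.9   0.   82.1] F [-0.1 -0.6 -3.4] M [ 0.01 -0.    0.04] w 0.0147
slide [50.    4.32  0.31] turn [  0.    0.1 -57.9]
```

>>> {"fn": "arm_command", "kwargs": {
  "gripper": [1, 1, 1, 1, 1],
  "slide": [
    [5, 0.4, 0],
    [11, 0.9, 0],
    [17, 1.5, 0],
    [23, 2, 0],
    [28, 2.4, 0]
  ],
  "turn": [
    [0, 0, -9],
    [0, 0, -18],
    [0, 0, -27],
    [0, 0, -36],
    [0, 0, -45]
  ]
}}

```text
clock: 14.62
position: [0.5499, 0.0288, 0.3927]
tool_rot: [3.142, 0.001, 2.219]
force: [0.5, -1.0, -2.9]
grip_width: 0.0148
```

```bash
python3 -c "
from h import *
to((.598,.242,.38),180)"
```

```text
t 14.62 pos [0.5499 0.0288 0.3927] rpy [180.    0.  127.1] F [ 0.5 -1.  -2.9] M [-0.01 -0.03 -0.08] w 0.0148
slide [14.1  16.7   1.26] turn [ -0.    0.  -52.9]
```

>>> {"fn": "arm_command", "kwargs": {
  "gripper": [1, 1, 1, 1, 1],
  "slide": [
    [3, 3.5, 0],
    [6, 7.1, 0],
    [9, 10.7, 0.5],
    [12, 14.2, 1],
    [14.1, 16.7, 1.2]
  ],
  "turn": [
    [0, 0, -10],
    [0, 0, -20],
    [0, 0, -30],
    [0, 0, -40],
    [0, 0, -50]
  ]
}}

```text
clock: 15.25
position: [0.5991, 0.2414, 0.38]
tool_rot: [-3.141, -0.0, 3.092]
force: [0.0, -0.5, -3.5]
grip_width: 0.0148
```

>>> {"fn": "arm_command", "kwargs": {
  "gripper": [1, 1, 1, 1],
  "slide": [
    [0, 0, 3],
    [0, 0, 6],
    [0, 0, 7.5],
    [0, 0, 7.5]
  ],
  "turn": [
    [0, 0, -2.9],
    [0, 0, -2.9],
    [0, 0, -2.9],
    [0, 0, -2.9]
  ]
}}

```text
clock: 15.75
position: [0.5991, 0.2396, 0.305]
tool_rot: [-3.141, -0.001, 3.136]
force: [-0.3, 0.1, -2.3]
grip_width: 0.0144
```

Run:
```python
from h import *
to((.598,.242,.30),180)
p,r,s=tool()
ims=[]
for n in("wrist","scene","side"):
    if n=="wrist": M=model(n); np.savez("w10",K=M[0],T=M[1])
    im=vision.grab_frame(n); cv2.imwrite(f"pics/{n}10.png",im)
    u,v=proj(n,(.598,.242,.2)).astype(int); print(n,u,v)
    h=(60,60) if n!="wrist" else (100,100)
    c=im[max(0,v-h[0]):v+h[0],max(0,u-h[1]):u+h[1]]; print(max(0,v-h[0]),max(0,u-h[1]),c.shape)
    ims.append(cv2.resize(c,(266,400),interpolation=cv2.INTER_CUBIC) if 0 else cv2.resize(c,(400,400),interpolation=cv2.INTER_CUBIC))
cv2.imwrite("pics/c10.png",cv2.convertScaleAbs(np.hstack([ims[1],ims[2]]),alpha=1.6))
```

```text
t 15.75 pos [0.5991 0.2396 0.305 ] rpy [-179.9   -0.   179.7] F [-0.3  0.1 -2.3] M [ 0.07  0.06 -0.03] w 0.0144
slide [0.11 0.24 0.49] turn [-0.1 -0.  -0.3]
wrist 320 187
87 220 (200, 200, 3)
scene 347 275
215 287 (120, 120, 3)
side 312 133
73 252 (120, 120, 3)
```

View pics/c10.png

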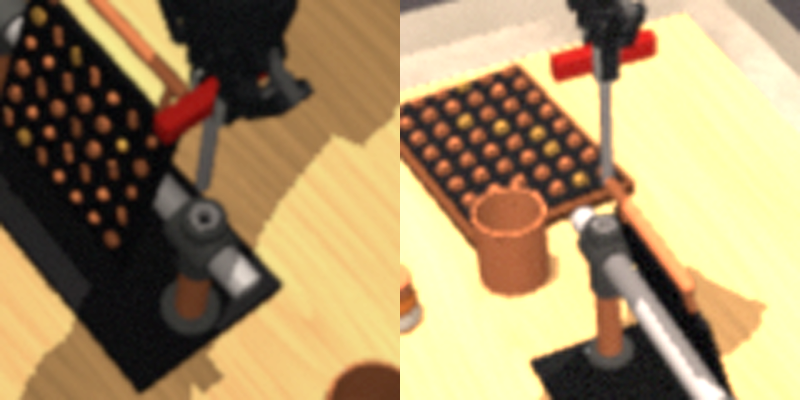

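Scene crop: the key tip is at (205,188) and the screw at (205,217). Side crop: the tip is at (607,178) and the screw at (601,227). I'll triangulate the offset from those.

Run:
```python
from h import *
S=lambda u,v:(287+u*.3,215+v*.3); D=lambda u,v:(252+(u-400)*.3,73+v*.3)
print("tip",tri(("scene",S(205,188)),("side",D(607,178))))
print("screw",tri(("scene",S(205,217)),("side",D(601,227))))
p=np.array([.5991,.2396,.305]); M=[model("scene"),model("side")]
for nm,q in(("tip pred",p-[0,0,.082]),("screw pred",(.598,.2421,.177))):
    print(nm,[((proj(n,q)-o)/.3).round(0) for n,o in(("scene",(287,215)),("side",(252-120,73)))])
# shank centre per row
for n in("scene10","side10"):
    im=cv2.imread(f"pics/{n}.png"); h=cv2.cvtColor(im,cv2.COLOR_BGR2HSV)
    rng=range(246,272,3) if n[1]=="c" else range(97,127,3); u0=349 if n[1]=="c" else 313
    for r in rng:
        w=im[r,u0-7:u0+8]; s=h[r,u0-7:u0+8,1]; c=np.nonzero(s<70)[0]; print(n,r,(c+u0-7).tolist())
```

```text
tip (array([0.60102635, 0.24328733, 0.22411852]), [np.float64(1.8), np.float64(1.8)])
screw (array([0.5943184 , 0.24314179, 0.17049302]), [np.float64(0.7), np.float64(0.7)])
tip pred [array([201., 184.]), array([605., 182.])]
screw pred [array([200., 215.]), array([604., 221.])]
scene10 246 [352, 353, 354, 355, 356]
scene10 249 [351, 352, 353, 354, 355, 356]
scene10 252 [348, 349, 350, 351, 352, 353]
scene10 255 [348, 349, 350, 351]
scene10 258 [348, 349, 350]
scene10 261 [347, 348, 349, 350]
scene10 264 [347, 348, 349, 350]
scene10 267 [346, 347, 348, 349]
scene10 270 [342, 345, 346, 347, 348]
side10 97 [311, 312, 313, 314]
side10 100 [312, 313, 314]
side10 103 [312, 313, 314]
side10 106 [312, 313, 314]
side10 109 [313, 314]
side10 112 [313, 314]
side10 115 [313, 314]
side10 118 [312, 313, 314]
side10 121 [311, 312, 313, 314]
side10 124 [308, 309, 313, 314, 315]
```

>>> {"fn": "arm_command", "kwargs": {
  "gripper": [1, 1, 1, 1, 1],
  "slide": [
    [0.25, 0.1, 1.5],
    [0.25, 0.1, 3],
    [0.25, 0.1, 3.6],
    [0.25, 0.1, 3.8],
    [0.25, 0.1, 3.8]
  ],
  "turn": [
    [0, 0, -0.3],
    [0, 0, -0.3],
    [0, 0, -0.3],
    [0, 0, -0.3],
    [0, 0, -0.3]
  ]
}}

```text
clock: 16.52
position: [0.5969, 0.241, 0.2671]
tool_rot: [3.142, 0.0, -3.141]
force: [0.2, 0.2, -3.2]
grip_width: 0.0144
```

Run:
```python
from h import *
to((.598,.242,.262),180)
ims=[]
for n in("wrist","scene","side"):
    if n=="wrist": M=model(n); np.savez("w11",K=M[0],T=M[1])
    im=vision.grab_frame(n); cv2.imwrite(f"pics/{n}11.png",im)
    u,v=proj(n,(.598,.242,.185)).round().astype(int); h=25 if n!="wrist" else 32
    c=im[v-h:v+h,u-h:u+h]; print(n,u,v,v-h,u-h,"tip pred",proj(n,tool()[0]-[0,0,.082]).round(1))
    c=cv2.convertScaleAbs(c,alpha=1.6 if n!="wrist" else 1.8)
    ims.append(cv2.resize(c,(266,266),interpolation=cv2.INTER_CUBIC))
cv2.imwrite("pics/c11.png",cv2.resize(np.hstack(ims),(798,266)))
```

```text
t 16.52 pos [0.5969 0.241  0.2671] rpy [ 180.    0. -180.] F [ 0.2  0.2 -3.2] M [ 0.01 -0.07 -0.01] w 0.0144
slide [-0.11  0.1   0.51] turn [0. 0. 0.]
wrist 320 197 165 288 tip pred [318.5 196.2]
scene 347 278 253 322 tip pred [347.2 277.4]
side 313 137 112 288 tip pred [313.  137.4]
```

View pics/c11.png

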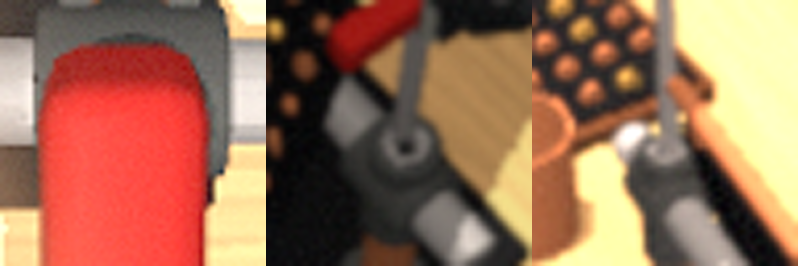

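No more pictures may be viewed; all 12 are used. The scene and side crops show the tip over the socket to within about 1–2 mm. From here I work by feel, with slow lowering steps.

>>> {"fn": "arm_command", "kwargs": {
  "gripper": [1, 1, 1, 1],
  "slide": [
    [0, 0, 0.3],
    [0, 0, 0.5],
    [0, 0, 0.7],
    [0, 0, 0.7]
  ],
  "turn": [
    [0, 0, 0],
    [0, 0, 0],
    [0, 0, 0],
    [0, 0, 0]
  ]
}}

```text
clock: 17.18
position: [0.5967, 0.241, 0.2599]
tool_rot: [-3.142, -0.0, -3.141]
force: [-0.2, 1.6, -2.7]
grip_width: 0.0148
```

>>> {"fn": "arm_command", "kwargs": {
  "gripper": [1, 1, 1],
  "slide": [
    [0, 0, 0.1],
    [0, 0, 0.2],
    [0, 0, 0.2]
  ],
  "turn": [
    [0, 0, 0],
    [0, 0, 0],
    [0, 0, 0]
  ]
}}

```text
clock: 17.55
position: [0.5971, 0.2412, 0.2589]
tool_rot: [3.141, 0.001, -3.141]
force: [-1.7, -0.6, 6.7]
grip_width: 0.0145
```

```bash
python3 -c "
from h import *
to((.598,.242,.249),180)"
```

```text
t 17.55 pos [0.5971 0.2412 0.2589] rpy [ 1.8e+02  1.0e-01 -1.8e+02] F [-1.7 -0.6  6.7] M [-0.1   0.45  0.01] w 0.0145
slide [-0.08  0.08  0.99] turn [0.  0.1 0. ]
```

Contact at TCP z 0.259 with about 10 N, the tip resting on the lip. I'll do a light push with small turns and shifts.

>>> {"fn": "arm_command", "kwargs": {
  "gripper": [1, 1, 1, 1, 1],
  "slide": [
    [0, 0, 0],
    [0, 0, 0],
    [0, 0, 0],
    [0.1, 0, 0],
    [0.1, 0, 0]
  ],
  "turn": [
    [0, 0, 3],
    [0, 0, -3],
    [0, 0, 0],
    [0, 0, 3],
    [0, 0, -3]
  ]
}}

```text
clock: 18.18
position: [0.596, 0.2417, 0.2585]
tool_rot: [3.141, 0.001, -3.088]
force: [-0.5, 2.3, 1.3]
grip_width: 0.0144
```

```bash
python3 -c "
from h import *
to((.598,.242,.249),180)"
```

```text
t 18.18 pos [0.596  0.2417 0.2585] rpy [ 1.800e+02  1.000e-01 -1.769e+02] F [-0.5  2.3  1.3] M [ 0.71 -0.05  0.02] w 0.0144
slide [-0.2   0.02  0.95] turn [0.1 0.1 3.1]
```

>>> {"fn": "arm_command", "kwargs": {
  "gripper": [1, 1, 1, 1, 1],
  "slide": [
    [0, 0.1, 0.05],
    [0, 0.1, 0.1],
    [0, 0.15, 0.1],
    [0, 0.15, 0.15],
    [0, 0.15, 0.15]
  ],
  "turn": [
    [0, 0, 3],
    [0, 0, 6],
    [0, 0, 3],
    [0, 0, 0],
    [0, 0, 3]
  ]
}}

```text
clock: 18.8
position: [0.5959, 0.2428, 0.2567]
tool_rot: [3.141, 0.001, -3.141]
force: [1.2, 1.8, -2.1]
grip_width: 0.0146
```

```bash
python3 -c "
from h import *
to((.598,.242,.249),180)"
```

```text
t 18.8 pos [0.5959 0.2428 0.2567] rpy [ 180.    0. -180.] F [ 1.2  1.8 -2.1] M [ 0.56 -0.41  0.06] w 0.0146
slide [-0.21 -0.08  0.77] turn [0. 0. 0.]
```

It is going in: z has dropped with almost no load. Carrying on gently, easing sideways with the force.

>>> {"fn": "arm_command", "kwargs": {
  "gripper": [1, 1, 1, 1],
  "slide": [
    [-0.04, 0.05, 0.1],
    [-0.04, 0.08, 0.2],
    [-0.04, 0.08, 0.3],
    [-0.04, 0.08, 0.3]
  ],
  "turn": [
    [0, 0, 0],
    [0, 0, 1],
    [0, 0, -1],
    [0, 0, 0]
  ]
}}

```text
clock: 19.3
position: [0.5961, 0.2433, 0.2534]
tool_rot: [3.142, -0.0, -3.141]
force: [2.4, 1.1, -3.0]
grip_width: 0.0149
```

```bash
python3 -c "
from h import *
to((.598,.242,.249),180)"
```

```text
t 19.3 pos [0.5961 0.2433 0.2534] rpy [ 180.    -0.  -179.9] F [ 2.4  1.1 -3. ] M [ 0.35 -0.06 -0.02] w 0.0149
slide [-0.19 -0.13  0.44] turn [ 0.  -0.   0.1]
```

>>> {"fn": "arm_command", "kwargs": {
  "gripper": [1, 1, 1, 1],
  "slide": [
    [-0.04, 0.03, 0.1],
    [-0.07, 0.05, 0.2],
    [-0.07, 0.05, 0.3],
    [-0.07, 0.05, 0.3]
  ],
  "turn": [
    [0, 0, 0],
    [0, 0, 0],
    [0, 0, 0],
    [0, 0, 0]
  ]
}}

```text
clock: 19.8
position: [0.5967, 0.2436, 0.2504]
tool_rot: [-3.141, -0.0, -3.141]
force: [-0.9, -0.4, -2.8]
grip_width: 0.0145
```

>>> {"fn": "arm_command", "kwargs": {
  "gripper": [1, 1, 1, 1],
  "slide": [
    [0, 0, 0.05],
    [0, 0, 0.1],
    [0, 0, 0.13],
    [0, 0, 0.13]
  ],
  "turn": [
    [0, 0, 0],
    [0, 0, 0],
    [0, 0, 0],
    [0, 0, 0]
  ]
}}

```text
clock: 20.3
position: [0.597, 0.2438, 0.25]
tool_rot: [3.141, 0.001, -3.141]
force: [-3.7, -1.9, 9.0]
grip_width: 0.0145
```

```bash
python3 -c "
from h import *
to((.598,.242,.249),180)"
```

```text
t 20.3 pos [0.597  0.2438 0.25  ] rpy [ 1.8e+02  1.0e-01 -1.8e+02] F [-3.7 -1.9  9. ] M [-0.37  0.91 -0.04] w 0.0145
slide [-0.1  -0.18  0.1 ] turn [0.  0.1 0. ]
```

It bottomed at about 9.5–10 mm, so it is seated. Now I turn clockwise, following the screw down.

>>> {"fn": "arm_command", "kwargs": {
  "gripper": [1, 1, 1, 1, 1],
  "slide": [
    [0.03, -0.02, -0.06],
    [0.03, -0.02, -0.04],
    [0.03, -0.02, -0.03],
    [0.03, -0.02, -0.02],
    [0.03, -0.02, -0.01]
  ],
  "turn": [
    [0, 0, 4],
    [0, 0, 8],
    [0, 0, 12],
    [0, 0, 16],
    [0, 0, 20]
  ]
}}

```text
clock: 20.92
position: [0.5968, 0.2437, 0.2498]
tool_rot: [3.141, 0.001, 2.791]
force: [-0.4, 0.3, 4.3]
grip_width: 0.0143
```

```bash
python3 -c "
from h import *
to((.598,.242,.249),160)"
```

```text
t 20.93 pos [0.5968 0.2437 0.2498] rpy [180.    0.  159.9] F [-0.4  0.3  4.3] M [-0.01  0.26  0.05] w 0.0143
slide [-0.17 -0.12  0.08] turn [ 0.   0.  -0.1]
```

>>> {"fn": "arm_command", "kwargs": {
  "gripper": [1, 1, 1, 1, 1],
  "slide": [
    [0, 0, 0.01],
    [0, 0, 0.02],
    [0, 0, 0.03],
    [0, 0, 0.04],
    [0, 0, 0.05]
  ],
  "turn": [
    [0, 0, 4],
    [0, 0, 8],
    [0, 0, 12],
    [0, 0, 16],
    [0, 0, 20]
  ]
}}

```text
clock: 21.55
position: [0.5969, 0.2438, 0.2493]
tool_rot: [3.14, 0.0, 2.442]
force: [-0.7, -0.4, 3.7]
grip_width: 0.0148
```

```bash
python3 -c "
from h import *
to((.598,.242,.249),140)"
```

```text
t 21.55 pos [0.5969 0.2438 0.2493] rpy [179.9   0.  139.9] F [-0.7 -0.4  3.7] M [ 0.04  0.08 -0.01] w 0.0148
slide [-0.2  -0.07  0.03] turn [ 0.1  0.  -0.1]
```

>>> {"fn": "arm_command", "kwargs": {
  "gripper": [1, 1, 1, 1, 1],
  "slide": [
    [0, 0, 0.01],
    [0, 0, 0.02],
    [0, 0, 0.03],
    [0, 0, 0.04],
    [0, 0, 0.04]
  ],
  "turn": [
    [0, 0, 4],
    [0, 0, 8],
    [0, 0, 12],
    [0, 0, 16],
    [0, 0, 16]
  ]
}}

```text
clock: 22.18
position: [0.5969, 0.2438, 0.2489]
tool_rot: [3.14, 0.0, 2.165]
force: [-0.2, 0.6, 4.6]
grip_width: 0.0144
```

```bash
python3 -c "
from h import *
to((.598,.242,.249),124)"
```

```text
t 22.18 pos [0.5969 0.2438 0.2489] rpy [179.9   0.  124.1] F [-0.2  0.6  4.6] M [-0.01 -0.21 -0.03] w 0.0144
slide [-0.21 -0.02 -0.01] turn [0.1 0.  0.1]
```

>>> {"fn": "arm_command", "kwargs": {
  "gripper": [1, 1, 1, 1, 1],
  "slide": [
    [0, 0, 0.01],
    [0, 0, 0.02],
    [0, 0, 0.03],
    [0, 0, 0.04],
    [0, 0, 0.04]
  ],
  "turn": [
    [0, 0, 4],
    [0, 0, 8],
    [0, 0, 12],
    [0, 0, 16],
    [0, 0, 16]
  ]
}}

```text
clock: 22.8
position: [0.5971, 0.2438, 0.2486]
tool_rot: [3.14, 0.0, 1.886]
force: [1.2, 0.9, 4.8]
grip_width: 0.0148
```

```bash
cat >> h.py <<'E'
def avg(n=6):
    m=[];f=[]
    for _ in range(n): vision.grab_frame("side"); s=bot.observe(); m.append(s["moment"]); f.append(s["force"])
    print("avg F",np.mean(f,0).round(2),"M",np.mean(m,0).round(3),"sd",np.std(m,0).round(3))
E
python3 -c "
from h import *
to((.598,.242,.249),108);avg()"
```

```text
t 22.8 pos [0.5971 0.2438 0.2486] rpy [179.9   0.  108.1] F [1.2 0.9 4.8] M [ 0.16 -0.37  0.13] w 0.0148
slide [-0.2   0.03 -0.04] turn [0.1 0.  0.1]
avg F [1.1  0.53 5.03] M [ 0.151 -0.361  0.124] sd [0.11  0.057 0.026]
```

>>> {"fn": "arm_command", "kwargs": {
  "gripper": [1, 1, 1, 1],
  "slide": [
    [0, 0, 0.01],
    [0, 0, 0.02],
    [0, 0, 0.02],
    [0, 0, 0.02]
  ],
  "turn": [
    [0, 0, 3.5],
    [0, 0, 7],
    [0, 0, 10],
    [0, 0, 10]
  ]
}}

```text
clock: 23.6
position: [0.5971, 0.2437, 0.2484]
tool_rot: [3.14, -0.0, 1.712]
force: [1.1, 0.5, 5.6]
grip_width: 0.0146
```

```bash
python3 -c "
from h import *
to((.598,.242,.249),98);avg(8)"
```

```text
t 23.6 pos [0.5971 0.2437 0.2484] rpy [179.9  -0.   98.1] F [1.1 0.5 5.6] M [-0.01 -0.51  0.25] w 0.0146
slide [-0.18  0.06 -0.06] turn [ 0.1 -0.   0.1]
avg F [1.87 0.32 5.24] M [ 0.098 -0.505  0.222] sd [0.085 0.037 0.026]
```

>>> {"fn": "arm_command", "kwargs": {
  "gripper": [1, 1, 1, 1],
  "slide": [
    [0, 0, 0.01],
    [0, 0, 0.02],
    [0, 0, 0.02],
    [0, 0, 0.02]
  ],
  "turn": [
    [0, 0, 3],
    [0, 0, 5.5],
    [0, 0, 7.5],
    [0, 0, 7.5]
  ]
}}

```text
clock: 24.5
position: [0.5972, 0.2437, 0.2482]
tool_rot: [3.14, -0.0, 1.582]
force: [1.8, 0.6, 5.8]
grip_width: 0.0147
```

```bash
python3 -c "
from h import *
to((.598,.242,.249),90);avg(8)"
```

```text
t 24.5 pos [0.5972 0.2437 0.2482] rpy [179.9  -0.   90.6] F [1.8 0.6 5.8] M [ 0.12 -0.53  0.3 ] w 0.0147
slide [-0.17  0.08 -0.08] turn [ 0.1 -0.   0.6]
avg F [1.81 0.27 5.39] M [ 0.047 -0.566  0.285] sd [0.104 0.016 0.032]
```

>>> {"fn": "arm_command", "kwargs": {
  "gripper": [1, 1, 1],
  "slide": [
    [0, 0, 0],
    [0, 0, 0],
    [0, 0, 0]
  ],
  "turn": [
    [0, 0, 1],
    [0, 0, 1.5],
    [0, 0, 1.5]
  ]
}}

```text
clock: 25.28
position: [0.5972, 0.2437, 0.2482]
tool_rot: [3.14, -0.001, 1.556]
force: [1.9, 0.6, 4.6]
grip_width: 0.0146
```

```bash
python3 -c "
from h import *
avg(8)"
```

```text
avg F [1.75 0.47 5.28] M [ 0.054 -0.593  0.33 ] sd [0.083 0.024 0.018]
```

>>> {"fn": "arm_command", "kwargs": {
  "gripper": [1, 1, 1, 1],
  "slide": [
    [0, 0, 0],
    [0, 0, -0.08],
    [0, 0, -0.1],
    [0, 0, -0.1]
  ],
  "turn": [
    [0, 0, -1.5],
    [0, 0, -3.5],
    [0, 0, -3.5],
    [0, 0, -3.5]
  ]
}}

```text
clock: 26.18
position: [0.5966, 0.2435, 0.2484]
tool_rot: [3.141, 0.0, 1.615]
force: [4.3, 2.0, -6.0]
grip_width: 0.0149
```

```bash
python3 -c "
from h import *
to((.598,.242,.249),90);avg(4)"
```

```text
t 26.18 pos [0.5966 0.2435 0.2484] rpy [180.    0.   92.5] F [ 4.3  2.  -6. ] M [ 0.33 -1.5   0.26] w 0.0149
slide [-0.16  0.13 -0.06] turn [0.  0.  2.5]
avg F [ 4.96  0.32 -6.79] M [ 0.221 -1.656  0.28 ] sd [0.073 0.045 0.022]
```

Torque peaked at 0.33 N m (mean of 8). I'm easing the key back further in small steps to free it.

>>> {"fn": "arm_command", "kwargs": {
  "gripper": [1, 1, 1],
  "slide": [
    [0, 0.04, 0.04],
    [0, 0.04, 0.04],
    [0, 0.04, 0.04]
  ],
  "turn": [
    [0, 0, -1.5],
    [0, 0, -2],
    [0, 0, -2]
  ]
}}

```text
clock: 26.75
position: [0.5969, 0.2436, 0.2484]
tool_rot: [3.141, -0.0, 1.65]
force: [3.7, 1.1, -1.7]
grip_width: 0.0148
```

```bash
python3 -c "
from h import *
to((.598,.242,.249),90);avg(4)"
```

```text
t 26.75 pos [0.5969 0.2436 0.2484] rpy [180.   -0.   94.5] F [ 3.7  1.1 -1.7] M [ 0.24 -1.12  0.19] w 0.0148
slide [-0.17  0.09 -0.06] turn [ 0.  -0.   4.5]
avg F [ 3.27  1.08 -0.54] M [ 0.164 -1.099  0.202] sd [0.03  0.039 0.017]
```

>>> {"fn": "arm_command", "kwargs": {
  "gripper": [1, 1, 1, 1],
  "slide": [
    [0, 0.02, 0],
    [0, 0.03, 0],
    [0, 0.03, 0],
    [0, 0.03, 0]
  ],
  "turn": [
    [0, 0, -2],
    [0, 0, -4],
    [0, 0, -5.5],
    [0, 0, -5.5]
  ]
}}

```text
clock: 27.45
position: [0.5972, 0.2436, 0.2484]
tool_rot: [3.141, -0.0, 1.746]
force: [1.4, -0.0, 4.9]
grip_width: 0.0146
```

```bash
python3 -c "
from h import *
to((.598,.242,.249),90);avg(4)"
```

```text
t 27.45 pos [0.5972 0.2436 0.2484] rpy [180.   -0.  100.1] F [ 1.4 -0.   4.9] M [ 0.43 -0.5   0.09] w 0.0146
slide [-0.17  0.05 -0.06] turn [ 0.  -0.  10.1]
avg F [1.35 1.1  4.41] M [ 0.256 -0.461  0.115] sd [0.075 0.017 0.036]
```

>>> {"fn": "arm_command", "kwargs": {
  "gripper": [1, 1, 1, 1],
  "slide": [
    [0, 0.02, 0],
    [0, 0.02, -0.05],
    [0, 0.02, -0.05],
    [0, 0.02, -0.05]
  ],
  "turn": [
    [0, 0, -2],
    [0, 0, -4],
    [0, 0, -4],
    [0, 0, -4]
  ]
}}

```text
clock: 28.15
position: [0.5973, 0.2436, 0.2485]
tool_rot: [-3.141, 0.0, 1.815]
force: [1.4, 1.4, 0.5]
grip_width: 0.0147
```

```bash
python3 -c "
from h import *
to((.598,.242,.249),90);avg(6)"
```

```text
t 28.15 pos [0.5973 0.2436 0.2485] rpy [-180.    0.  104.] F [1.4 1.4 0.5] M [ 0.37 -0.46 -0.  ] w 0.0147
slide [-0.18  0.03 -0.05] turn [-0.  0. 14.]
avg F [ 0.8   0.76 -0.87] M [ 0.35  -0.4    0.047] sd [0.086 0.053 0.029]
```

Torque is near zero after about 14° of spring-back plus play, which matches "eases by up to a third". Lifting the key out gently.

>>> {"fn": "arm_command", "kwargs": {
  "gripper": [1, 1, 1, 1],
  "slide": [
    [0, 0, -0.05],
    [0, 0, -0.15],
    [0, 0, -0.3],
    [0, 0, -0.3]
  ],
  "turn": [
    [0, 0, -1.5],
    [0, 0, -1.5],
    [0, 0, -1.5],
    [0, 0, -1.5]
  ]
}}

```text
clock: 28.95
position: [0.5973, 0.2436, 0.2518]
tool_rot: [-3.141, -0.0, 1.842]
force: [0.5, 0.1, -2.9]
grip_width: 0.0148
```

```bash
python3 -c "
from h import *
to((.598,.242,.249),90);avg(3)"
```

```text
t 28.95 pos [0.5973 0.2436 0.2518] rpy [-180.    -0.   105.5] F [ 0.5  0.1 -2.9] M [ 0.25 -0.06 -0.02] w 0.0148
slide [-0.17  0.02  0.28] turn [-0.  -0.  15.5]
avg F [ 0.2   0.82 -2.88] M [ 0.241 -0.135  0.037] sd [0.114 0.035 0.031]
```

>>> {"fn": "arm_command", "kwargs": {
  "gripper": [1, 1, 1, 1, 1],
  "slide": [
    [0, 0, -1.5],
    [0, 0, -4.5],
    [0, 0, -9],
    [0, 0, -13.5],
    [0, 0, -14]
  ],
  "turn": [
    [0, 0, 0],
    [0, 0, 0],
    [0, 0, 0],
    [0, 0, 5],
    [0, 0, 10]
  ]
}}

```text
clock: 29.72
position: [0.5982, 0.2434, 0.3962]
tool_rot: [3.137, -0.002, 1.664]
force: [-0.1, -0.4, -3.6]
grip_width: 0.0146
```

```bash
python3 -c "
from h import *
to((.4866,-.2466,.39),20.8)"
```

```text
t 29.73 pos [0.5982 0.2434 0.3962] rpy [ 1.797e+02 -1.000e-01  9.530e+01] F [-0.1 -0.4 -3.6] M [ 0.    0.02 -0.07] w 0.0146
slide [-47.75 -15.68   0.46] turn [ 0.2 -0.3 74.5]
```

>>> {"fn": "arm_command", "kwargs": {
  "gripper": [1, 1, 1, 1, 1],
  "slide": [
    [-5, -1.6, 0],
    [-10.5, -3.4, 0],
    [-16, -5.2, 0],
    [-22, -7.2, 0],
    [-28, -9.2, 0]
  ],
  "turn": [
    [0, 0, 9],
    [0, 0, 18],
    [0, 0, 27],
    [0, 0, 36],
    [0, 0, 45]
  ]
}}

```text
clock: 30.35
position: [0.5322, -0.0445, 0.3929]
tool_rot: [3.141, -0.001, 0.877]
force: [1.5, -0.0, -3.2]
grip_width: 0.0145
```

```bash
python3 -c "
from h import *
to((.4866,-.2466,.30),20.8)"
```

```text
t 30.35 pos [ 0.5322 -0.0445  0.3929] rpy [ 1.80e+02 -1.00e-01  5.02e+01] F [ 1.5 -0.  -3.2] M [-0.09 -0.09 -0.01] w 0.0145
slide [-18.46   9.42   9.27] turn [ 0.  -0.1 29.4]
```

>>> {"fn": "arm_command", "kwargs": {
  "gripper": [1, 1, 1, 1, 1],
  "slide": [
    [-5, 2.5, 0],
    [-10, 5.1, 1],
    [-15, 7.6, 4],
    [-18.4, 9.4, 8],
    [-18.4, 9.4, 9.3]
  ],
  "turn": [
    [0, 0, 8],
    [0, 0, 16],
    [0, 0, 24],
    [0, 0, 29.4],
    [0, 0, 29.4]
  ]
}}

```text
clock: 30.98
position: [0.4867, -0.2469, 0.2978]
tool_rot: [-3.141, 0.002, 0.363]
force: [0.6, 0.1, -3.1]
grip_width: 0.0146
```

```bash
python3 -c "
from h import *
avg(3);to((.4866,-.2466,.158),20.8)"
```

```text
avg F [ 0.31  0.42 -3.48] M [0.039 0.004 0.028] sd [0.031 0.006 0.028]
t 31.12 pos [ 0.489  -0.2437  0.2993] rpy [-180.    -0.    21.2] F [ 0.5 -0.5 -2.4] M [ 0.01 -0.    0.03] w 0.0145
slide [-0.34  0.19 14.13] turn [-0.  -0.   0.4]
```

>>> {"fn": "arm_command", "kwargs": {
  "gripper": [1, 1, 1, 1, 1],
  "slide": [
    [-0.34, 0.19, 4],
    [-0.34, 0.19, 9],
    [-0.34, 0.19, 12],
    [-0.34, 0.19, 13.8],
    [-0.34, 0.19, 13.8]
  ],
  "turn": [
    [0, 0, 0.4],
    [0, 0, 0.4],
    [0, 0, 0.4],
    [0, 0, 0.4],
    [0, 0, 0.4]
  ]
}}

```text
clock: 31.75
position: [0.4867, -0.2468, 0.161]
tool_rot: [-3.141, -0.0, 0.363]
force: [0.5, -0.3, -2.8]
grip_width: 0.0149
```

```bash
python3 -c "
from h import *
avg(3);to((.4866,-.2466,.15),20.8)
for n in ('scene','side'):
    im=vision.grab_frame(n); cv2.imwrite(f'pics/{n}_ret.png',im)"
```

```text
avg F [ 0.06 -0.47 -2.69] M [-0.006 -0.015  0.017] sd [0.011 0.019 0.017]
t 31.9 pos [ 0.487  -0.2475  0.1621] rpy [ 1.799e+02 -1.000e-01  2.070e+01] F [ 0.9  0.  -3. ] M [-0.01  0.01  0.03] w 0.0143
slide [-0.01 -0.1   1.21] turn [ 0.1 -0.1 -0.1]
```

>>> {"fn": "arm_command", "kwargs": {
  "gripper": [1, 1, 1, 1, 1],
  "slide": [
    [0, -0.05, 0.5],
    [0, -0.06, 1],
    [0, -0.06, 1.5],
    [0, -0.06, 2],
    [0, -0.06, 2]
  ],
  "turn": [
    [0, 0, 0],
    [0, 0, 0],
    [0, 0, 0],
    [0, 0, 0],
    [0, 0, 0]
  ]
}}

```text
clock: 32.62
position: [0.4858, -0.2467, 0.1403]
tool_rot: [-3.141, 0.001, 0.362]
force: [0.7, 0.2, -3.3]
grip_width: 0.0142
```

```bash
python3 -c "
from h import *
avg(2);to((.4866,-.2466,.135),20.8)"
```

```text
avg F [ 0.53  0.36 -2.68] M [ 0.065 -0.    -0.036] sd [0.002 0.018 0.005]
t 32.73 pos [ 0.486  -0.2468  0.1407] rpy [180.    0.   20.7] F [ 0.5  0.7 -3.5] M [ 0.07  0.02 -0.04] w 0.0148
slide [0.06 0.01 0.57] turn [ 0.   0.  -0.1]
```

>>> {"fn": "arm_command", "kwargs": {
  "gripper": [1, 1, 1, 1],
  "slide": [
    [0.03, 0, 0.2],
    [0.03, 0, 0.4],
    [0.03, 0, 0.6],
    [0.03, 0, 0.6]
  ],
  "turn": [
    [0, 0, 0],
    [0, 0, 0],
    [0, 0, 0],
    [0, 0, 0]
  ]
}}

```text
clock: 33.22
position: [0.4862, -0.2466, 0.1346]
tool_rot: [-3.142, 0.0, 0.362]
force: [-0.1, -0.3, -3.4]
grip_width: 0.0149
```

```bash
python3 -c "
from h import *
avg(2);to((.4866,-.2466,.0925),20.8)"
```

```text
avg F [-0.66 -0.39 -3.46] M [ 0.003 -0.012 -0.026] sd [0.006 0.002 0.021]
t 33.33 pos [ 0.4862 -0.2466  0.1347] rpy [-180.     0.    20.7] F [-1.1 -0.8 -3.4] M [ 0.01 -0.01 -0.05] w 0.0146
slide [0.03 0.01 4.22] turn [-0.   0.  -0.1]
```

The tip is in the hole by 7 mm with no load. Lowering the rest of the way.

>>> {"fn": "arm_command", "kwargs": {
  "gripper": [1, 1, 1, 1, 1],
  "slide": [
    [0.02, 0, 0.7],
    [0.02, 0, 1.4],
    [0.02, 0, 2.2],
    [0.02, 0, 3],
    [0.02, 0, 3]
  ],
  "turn": [
    [0, 0, 0],
    [0, 0, 0],
    [0, 0, 0],
    [0, 0, 0],
    [0, 0, 0]
  ]
}}

```text
clock: 33.95
position: [0.4862, -0.2464, 0.1041]
tool_rot: [-3.141, 0.001, 0.362]
force: [0.7, -0.4, -3.2]
grip_width: 0.0145
```

>>> {"fn": "arm_command", "kwargs": {
  "gripper": [1, 1, 1, 1],
  "slide": [
    [0, 0, 0.4],
    [0, 0, 0.8],
    [0, 0, 1.1],
    [0, 0, 1.1]
  ],
  "turn": [
    [0, 0, 0],
    [0, 0, 0],
    [0, 0, 0],
    [0, 0, 0]
  ]
}}

```text
clock: 34.45
position: [0.4864, -0.2465, 0.0935]
tool_rot: [-3.141, 0.0, 0.362]
force: [-0.3, 0.4, -2.7]
grip_width: 0.0148
```

```bash
python3 -c "
from h import *
avg(2);to((.4866,-.2466,.0925),20.8)"
```

```text
avg F [ 0.12  0.89 -4.11] M [ 0.278 -0.095  0.008] sd [0.003 0.024 0.025]
t 34.55 pos [ 0.4864 -0.2465  0.0937] rpy [-180.     0.    20.7] F [-0.   0.3 -4.1] M [ 0.28 -0.07 -0.02] w 0.0144
slide [0.01 0.02 0.12] turn [-0.   0.  -0.1]
```

>>> {"fn": "arm_command", "kwargs": {
  "gripper": [1, 1, 1],
  "slide": [
    [0, 0, 0.06],
    [0, 0, 0.12],
    [0, 0, 0.12]
  ],
  "turn": [
    [0, 0, 0],
    [0, 0, 0],
    [0, 0, 0]
  ]
}}

```text
clock: 34.92
position: [0.4865, -0.2465, 0.0925]
tool_rot: [3.142, -0.0, 0.362]
force: [0.4, 0.6, -2.2]
grip_width: 0.0148
```

>>> {"fn": "arm_command", "kwargs": {
  "gripper": [2, 3, 5, 5, 5],
  "slide": [
    [0, 0, 0],
    [0, 0, 0],
    [0, 0, 0],
    [0, 0, 0],
    [0, 0, 0]
  ],
  "turn": [
    [0, 0, 0],
    [0, 0, 0],
    [0, 0, 0],
    [0, 0, 0],
    [0, 0, 0]
  ]
}}

```text
clock: 35.55
position: [0.4865, -0.2466, 0.0926]
tool_rot: [3.142, -0.0, 0.362]
force: [-0.1, -0.6, -0.6]
grip_width: 0.0501
```

>>> {"fn": "arm_command", "kwargs": {
  "gripper": [5, 5, 5, 5, 5],
  "slide": [
    [0, 0, -1],
    [0, 0, -4],
    [0, 0, -8],
    [0, 0, -14],
    [0, 0, -20]
  ],
  "turn": [
    [0, 0, 0],
    [0, 0, 0],
    [0, 0, 0],
    [0, 0, 0],
    [0, 0, 0]
  ]
}}

```text
clock: 36.17
position: [0.4859, -0.2466, 0.295]
tool_rot: [3.141, 0.0, 0.361]
force: [1.0, -0.1, -0.3]
grip_width: 0.0499
```

Run:
```python
from h import *
to((.598,.135,.33),90)
M=model("wrist"); im=vision.grab_frame("wrist")
for n,I in(("wrist",im),("scene",vision.grab_frame("scene")),("side",vision.grab_frame("side"))):
    cv2.imwrite(f"pics/{n}_end.png",I)
    h=cv2.cvtColor(I,cv2.COLOR_BGR2HSV)
    for nm,m in(("red",((h[...,0]<6)|(h[...,0]>173))&(h[...,1]>170)&(h[...,2]>50)),("blue",(abs(h[...,0].astype(int)-112)<12)&(h[...,1]>150)&(h[...,2]>60))):
        k,l,st,ce=cv2.connectedComponentsWithStats(m.astype(np.uint8))
        for i in range(1,k):
            if st[i,4]>80: print(n,nm,st[i],ce[i].round(1))
```

```text
t 36.17 pos [ 0.4859 -0.2466  0.295 ] rpy [180.    0.   20.7] F [ 1.  -0.1 -0.3] M [ 0.04  0.01 -0.02] w 0.0499
slide [ 23.97 -31.74  -3.51] turn [  0.    0.  -69.3]
wrist red [ 310  139   15   85 1210] [317.  180.1]
wrist red [260 323  36  12 287] [278.7 328.4]
wrist blue [ 373  157   20   81 1090] [382.4 197.1]
scene red [332 115  36  17 288] [349.2 123.2]
scene red [261 133  19  23 152] [270.2 144.5]
scene red [532 310  16  18  83] [539.8 318.6]
scene red [548 321  16  19  89] [555.6 330.2]
scene red [559 329  15  19  91] [566.5 338.3]
scene red [548 365  16  19  94] [556.3 374.6]
scene blue [245 121  20  19 107] [254.4 130.1]
side red [342 275  29  31 293] [356.1 290. ]
side red [207 360  48  40 736] [230.9 379.9]
side blue [362 300  29  31 276] [375.7 314.9]
```

Run:
```python
from h import *
import glob
for n in("scene0","scene2","scene10","scene11","scene_ret","scene_end","side0","side2","side9","side10","side11","side_ret","side_end"):
    I=cv2.imread(f"pics/{n}.png"); h=cv2.cvtColor(I,cv2.COLOR_BGR2HSV); o=[]
    for nm,m in(("R",((h[...,0]<6)|(h[...,0]>173))&(h[...,1]>170)&(h[...,2]>50)),("B",(abs(h[...,0].astype(int)-112)<12)&(h[...,1]>150)&(h[...,2]>60))):
        k,l,st,ce=cv2.connectedComponentsWithStats(m.astype(np.uint8))
        o+= [(nm,int(st[i,4]),ce[i].round(1).tolist()) for i in range(1,k) if st[i,4]>80 and ce[i][0]<450 and ce[i][1]>60]
    print(n,o)
print("big end",tri(("scene",(349.2,123.2)),("side",(230.9,379.9))))
print("blue end",tri(("scene",(254.4,130.1)),("side",(375.7,314.9))))
```

```text
scene0 [('R', 380, [326.9, 128.0]), ('R', 157, [269.8, 145.3]), ('B', 107, [252.9, 129.6])]
scene2 [('R', 155, [270.2, 144.8]), ('B', 110, [254.2, 130.4])]
scene10 [('R', 181, [342.6, 247.8]), ('B', 110, [254.2, 130.4])]
scene11 [('R', 90, [337.2, 119.7]), ('R', 167, [342.6, 256.5]), ('B', 108, [254.3, 130.2])]
scene_ret [('R', 290, [349.2, 123.1]), ('B', 86, [253.0, 131.3])]
scene_end [('R', 288, [349.2, 123.2]), ('R', 152, [270.2, 144.5]), ('B', 107, [254.4, 130.1])]
side0 [('R', 561, [282.0, 278.8]), ('R', 282, [356.3, 289.5]), ('B', 267, [376.9, 317.1])]
side2 [('R', 286, [355.6, 290.0]), ('R', 733, [231.0, 379.9]), ('B', 271, [375.6, 315.1])]
side9 [('R', 204, [351.7, 294.0]), ('R', 733, [231.0, 379.9]), ('B', 284, [376.0, 314.8])]
side10 [('R', 84, [303.2, 91.4]), ('R', 736, [230.9, 379.8]), ('B', 271, [375.6, 315.1])]
side11 [('R', 95, [302.6, 103.7]), ('R', 736, [230.9, 379.9]), ('B', 270, [375.6, 315.0])]
side_ret [('R', 180, [351.6, 279.3]), ('R', 732, [231.0, 379.9]), ('B', 277, [375.8, 314.9])]
side_end [('R', 293, [356.1, 290.0]), ('R', 736, [230.9, 379.9]), ('B', 276, [375.7, 314.9])]
big end (array([ 0.15522416, -0.26180997,  0.00935261]), [np.float64(1.5), np.float64(1.5)])
blue end (array([ 0.49015996, -0.32148934,  0.14172214]), [np.float64(0.7), np.float64(0.7)])
```

The red key is back exactly where it started: scene (270,144.5) and side (356,290). The large look-alike was already lying down by 2.7 s, while the gripper was at the rail and nowhere near it. Last check: the flat and board from above.

```bash
python3 -c "
from h import *
to((.5937,.2239,.33),90.5)"
```

```text
t 36.33 pos [ 0.4872 -0.2472  0.2956] rpy [179.9  -0.2  20.7] F [ 0.  -0.1 -0.5] M [ 0.02 -0.02 -0.01] w 0.0497
slide [ 26.64 -40.28  -3.43] turn [  0.3  -0.1 -69.8]
```

>>> {"fn": "arm_command", "kwargs": {
  "gripper": [5, 5, 5, 5, 5],
  "slide": [
    [2, -3, -4],
    [5, -7.6, -6],
    [8.2, -12.4, -6],
    [11.4, -17.3, -6],
    [14.7, -22.2, -6]
  ],
  "turn": [
    [0, 0, -7],
    [0, 0, -15],
    [0, 0, -23],
    [0, 0, -31],
    [0, 0, -38]
  ]
}}

```text
clock: 36.95
position: [0.5451, 0.015, 0.3522]
tool_rot: [-3.141, 0.0, 1.029]
force: [-0.0, -0.5, -0.6]
grip_width: 0.0502
```

```bash
python3 -c "
from h import *
to((.5937,.2239,.33),90.5)"
```

```text
t 36.95 pos [0.5451 0.015  0.3522] rpy [-180.    0.   59.] F [-0.  -0.5 -0.6] M [-0.03 -0.07 -0.01] w 0.0502
slide [20.4  -6.6   2.22] turn [ -0.    0.  -31.5]
```

>>> {"fn": "arm_command", "kwargs": {
  "gripper": [5, 5, 5, 5, 5],
  "slide": [
    [5, -1.6, 1],
    [10, -3.2, 2],
    [15, -4.8, 2.2],
    [20.4, -6.6, 2.2],
    [20.4, -6.6, 2.2]
  ],
  "turn": [
    [0, 0, -8],
    [0, 0, -16],
    [0, 0, -24],
    [0, 0, -31.5],
    [0, 0, -31.5]
  ]
}}

```text
clock: 37.58
position: [0.5941, 0.2262, 0.3285]
tool_rot: [-3.139, 0.0, 1.582]
force: [0.1, -1.4, -1.0]
grip_width: 0.05
```

Run:
```python
from h import *
to((.5937,.2239,.33),90.5)
M=model("wrist"); im=vision.grab_frame("wrist"); cv2.imwrite("pics/w_fin.png",im); g=cv2.cvtColor(im,cv2.COLOR_BGR2GRAY)
u,v=proj("wrist",(.598,.28,.157),M).round().astype(int); print(u,v)
for dv in(-6,0,6): print(dv,g[v+dv-2:v+dv+3,u-15:u+16].mean(0).astype(int))
d=np.load("w7.npz");M7=(d["K"],d["T"])
for n,I,MM in(("w7",cv2.imread("pics/w7.png"),M7),("fin",im,M)):
    h=cv2.cvtColor(I,cv2.COLOR_BGR2HSV); m=((h[...,0]<14)&(h[...,1]>110)&(h[...,2]>40)).astype(np.uint8)
    for y in(.17,.16,.15):
        a,b=proj("wrist",(.5826,y,.266),MM); r=int(round(b)); c=np.nonzero(m[r,int(a)-22:int(a)+22])[0]+int(a)-22
        if len(c): print(n,y,"row",r,"cols",c.min(),c.max(),"x",plane("wrist",((c.min()+c.max())/2,r),.266,MM)[:2].round(4))
```

```text
t 37.58 pos [0.5941 0.2262 0.3285] rpy [-179.8    0.    90.6] F [ 0.1 -1.4 -1. ] M [-0.04  0.01 -0.03] w 0.05
slide [-0.23 -0.04 -0.15] turn [-0.2  0.   0.1]
321 128
-6 [162 159 159 151 131 112 134 141 149 150 164 182 179 178 179 180 181 181
 180 180 154 140 136 129 118  97 109 113 113 113 114]
0 [111 109 108 104 110 115 134 142 150 150 164 181 168 169 170 172 172 171
 171 158 135 119 112 107 100  82  87  81  80  81  82]
6 [ 28  27  26  28  57  88 105  97  99 100 107 116 116 117 120 121 122 123
 123 123 108 102 100  95  89  79  48  22  24  26  25]
w7 0.17 row 272 cols 296 309 x [0.5833 0.1697]
w7 0.16 row 282 cols 296 309 x [0.5832 0.1602]
w7 0.15 row 292 cols 296 309 x [0.5831 0.1503]
fin 0.17 row 266 cols 296 322 x [0.5886 0.1699]
fin 0.16 row 276 cols 296 309 x [0.583  0.1599]
fin 0.15 row 286 cols 296 323 x [0.5891 0.1497]
```

The board is unchanged: rail at x=0.583, flat band still facing up. Nothing is being touched, so I'm handing in.

```bash
python3 -c "
from workcell import job_done
print(job_done())"
```

```text
the job is handed in; nothing more can be done
None
```

The job is handed in at about 38 s: the board is set at 15 degrees, the screw is tightened, and the red key is back in its rack hole.

- **Board:** I swung it up by the rail. The flat's centre measured within about 1.5° of straight up, both before tightening and at the end. The rail stayed at x = 0.583.
- **Screw:** I eased the key in with light pushes of about 10 N until it bottomed about 9.5–10 mm down. I turned it clockwise about 90°, to a peak of 0.33 N m (average of 8 readings; single readings scatter by about 0.03). It sprang back some 14°, play included, before the key came free, so some easing is likely. I did not re-check the clamping afterwards.
- **Red key:** it stands in its hole, within half a pixel of its starting picture position in both fixed cameras.

Some things did not agree or were not as expected:

- **First rail grasps:** the first grasp at the rail closed on air. The real finger ends sit about 30 mm behind the stated TCP. A second try gripped too near the finger tips, so I went deeper and regripped.
- **Large red look-alike key:** it was standing in the first pictures and lying down by 2.7 s, while the gripper was at the rail. I think it fell by itself, but I cannot rule out another part of the arm, and I left it where it lay.
- **Blue key:** it shifted 1–2 pixels (roughly 5 mm) in that same early interval, then stayed put.

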